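# Clamp the drilled block and present the long lag bolt over its hole

## Task

Turn the vise crank clockwise (as you face it) until the jaw clamps the drilled wooden block firmly and leave it clamped, then take the longest of the four lag bolts out of its rack and carry it over the shelf divider without bumping the divider. Finish while still holding the bolt in the gripper: upright, still, its point centred over the hole in the block and hovering about a centimetre above it, ready for the driver, without ever having touched the block with it. Leave all the other things on the shelf where they are.

Things in the scene. Friction and masses are not known exactly. Their poses are not given: they have to be found in the camera images.
- vise: Grey machine vise, fixed. Base 210 x 100 mm, 30 mm high; origin at the centre of its underside. Its x axis runs along the screw from the crank (robot's side, -x) to the fixed jaw, whose face is at x = +60 mm. Both jaws reach up to z = 75 mm. The crank axis is parallel to x at y = 0, z = 50 mm. A nut block at x = -97 to -79 mm reaches z = 80 mm.
- jaw: Moving steel jaw of the vise, 26 x 90 x 44 mm. Its origin starts at the vise's origin when the crank is at 0 and slides along the vise's +x by 7 mm per radian of crank; its clamping face is at its own x = 0 (z = 31 to 75 mm). It stays where it is left: the screw is self-locking.
- crank (a joint): Crank angle, rad, 0 (open) to 2.75; growing = clockwise seen from the robot = closing; starts at 0 to 0.5. The grip stands 45 mm from the crank axis at angle 0.37 + value from the vise's +y towards +z: starts left, goes over the top to the right. It turns with about 3 N at the grip; the block is met on both sides at about 2.0, then resistance rises; 2.3 to 2.5 clamps it well.
- crank_grip (a point): Centre of the crank's black cylindrical grip sleeve: 16 mm diameter, 42 mm long, parallel to the vise's x axis, at vise x = -135 mm. The sleeve spins freely on its pin. The crank arm lies 31 mm to its +x side. Pinch it from above with the fingers closing across the vise's x axis.
- work: Drilled pine block, loose, standing on the vise's bed (30 mm up) between the jaws: 46 mm along the vise's x (the clamped thickness), 70 mm wide, 60 mm high, so its top is 90 mm above the shelf. Origin at the centre of its underside. It shifts by some millimetres when clamped.
- work_hole0 (a point): Centre of the mouth of the 15 mm wide, 40 mm deep hole in the block's top face (at the centre of the top, z up).
- rack: Plywood bolt rack fixed to the shelf, 60 x 235 x 45 mm high, origin at the centre of its underside; four 33 mm deep, 13.5 mm wide holes in a row along its y axis at y = -82.5, -27.5, +27.5 and +82.5 mm, one bolt standing in each, point down; the bolts' order varies.
- bolt_long: Longest black lag bolt: 12 mm shank, 119 mm over all, hexagon head at z = 110 to 119 mm, 19 mm across flats (corners on its x axis and every 60 deg, flats facing 30, 90, 150 deg). Origin at the centre of its point, z up to the head. Stands point down in the rack, origin 12 mm above the shelf, head top at 131 mm, 35 mm or more above the other three.
- bolt_a: A shorter lag bolt, 84 mm over all, otherwise alike, standing in the rack. Leave it.
- bolt_b: A shorter lag bolt, 84 mm over all, standing in the rack. Leave it.
- bolt_c: The shortest lag bolt, 69 mm over all, standing in the rack. Leave it.
- divider: Aluminium shelf divider fixed between rack and vise: an upright sheet 300 mm long along its x, 10 mm thick, 100 mm high, on a 40 mm wide foot 4 mm thick. Origin at the centre of its underside; its +y side is the vise's side.
- turnbuckle: Stainless turnbuckle lying on the shelf, 225 mm long along its x, 31 mm wide, 16 mm high; origin under its centre. Bystander.
- drawer_knob: White nylon drawer knob, 32 mm wide, 29 mm high; origin under its centre. Bystander.
- cup: Blue sorting cup, 72 mm across, 80 mm high; origin under its centre. Bystander.
- carton: Small cardboard carton, 100 x 70 x 50 mm high; origin under its centre. Bystander.
- tape: Tape measure, 75 x 35 x 65 mm high; origin under its centre. Bystander.
Not all that is in view belongs to the job. What is shaped like the bolt_long but green is not meant.

How it is judged:
On the way, in this order (a step that is already met when the one before it is completed fails the run):
1. the crank has driven the jaw onto the block: it presses the block with more than 8 N (contact force between jaw and work above 8 N), for 0.2 s.
2. the long bolt is in the fingers, its point higher than the divider's top, still on the rack's side of the divider, the block still clamped (height (world z) of bolt_long above 0.105 m and y of bolt_long in the frame of divider below 0 m and contact force between the fingers and bolt_long above 2 N and contact force between jaw and work above 4 N), for 0.05 s.
At the end, for the whole second after the job is handed in: The gripper still holds the long bolt, touching neither block nor vise: its point 2 to 20 mm above the mouth of the block's hole and within 6 mm of its centre sideways, upright within 7 degrees, slower than 20 mm/s; the block stands on the vise's bed, pressed by the jaw with more than 4 N (horizontal distance between bolt_long and work_hole0 below 0.006 m and z of bolt_long in the frame of work_hole0 between 0.002 and 0.02 m and angle between bolt_long's own z axis and vertical below 0.12 rad and contact force between the fingers and bolt_long above 2 N and contact force between bolt_long and work below 0.1 N and contact force between bolt_long and vise below 0.1 N and linear speed of bolt_long below 0.02 m/s and contact force between jaw and work above 4 N and angle between work's own z axis and vertical below 0.05 rad and z of work in the frame of vise between 0.026 and 0.034 m and x of work in the frame of vise between 0.03 and 0.042 m); the arm keeps its last pose, push and grip.
It fails at once if the long bolt touches the block (contact force between bolt_long and work above 0.5 N).
It fails at once if the divider is bumped (more than 3 N) (contact force between divider and anything else above 3 N).
It fails at once if the bolt is taken past the divider's line lower than its top instead of over it (y of bolt_long in the frame of divider between -0.012 and 0.012 m and height (world z) of bolt_long below 0.1 m).
It fails at once if another thing on the shelf (a shorter bolt, turnbuckle, drawer knob, cup, carton, tape measure) is moved more than 20 mm (distance of any of bolt_a, bolt_b, bolt_c, turnbuckle, drawer_knob, cup, carton, tape from where it was at the start of the episode above 0.02 m).
It also fails if it takes over 64 s, if anything falls off the work surface, if the arm or the gripper's body presses on something with over 40 N, if the wrist force passes 120 N, or if a joint passes its speed limit or range.

## Robot

A 7-joint arm with a two-finger parallel gripper is mounted at the origin on the work surface. World frame = base frame: x ahead of the robot, y to its left, z up, the work surface at z = 0. Lengths are in m, angles in rad, forces in N, time in s.
With the tool pointing down it reaches from about 0.35 to 0.9 m from the base axis. Payload 8.1 kg.
Tool frame: the origin (TCP) lies at the very end of the fingers, on their centre line; the grasp point (between the pads) lies 19 mm behind it; z points along the fingers, y is the line along which they close (so a half turn about z gives the same grasp; the last joint's range is limited). The gripper opens to 92 mm and grips with 3 to 60 N. Pads are 19 mm wide; open, the fingers measure 130 mm over their backs; the gripper's body (75 mm by 190 mm) begins 47 mm behind the grasp point.
Start: joints at [1.1, 0.434, 0.025, 1.573, -0.012, 1.134, -0.075], TCP at [0.225, -0.583, 0.227] pointing down, gripper open.
Joint ranges: [-2.62, 2.62], [-0.44, 2.09], [-1.27, 1.32], [0.08, 2.57], [-1.32, 4.46], [0.12, 2], [-2.74, 2.74]. Speed limits (rad/s): [2.22, 2.22, 3.01, 3.01, 3.14, 3.14, 3.14].

## Interface

Orientations are given as a rotation vector (axis times angle).
In Python, from cell import observe, get_image, sign_off, find_in, trace, place_of gives the robot as it stands. The module is installed in compiled form; this text tells all that it offers.
- The arm moves only by the shell command python3 -m handwheel 'ROWS' [OPENING] [FORCE]. ROWS is JSON, a list of rows, each a list of 6 numbers: the shift along the tool's x, y, z each as a share of 0.02 m, from -1 to 1, then the turn, a rotation vector about the tool's x, y, z each as a share of 4 degrees, from -1 to 1. A call has 1 to 8 rows; each row shifts and turns the commanded pose from where the row before left it, along the tool's axes as they then stand; what a row does not reach is not made up. A row lasts 1/12 s, in which the tool goes at most 41.7 mm and 7.16 degrees, less where a joint would pass 70% of its speed; a pose out of reach is approached as far as the arm can. A call with a number of a shift or a turn outside -1 to 1 is refused whole. A call with a gripper value outside its range is refused whole. OPENING is the opening, from 0 (shut) to 1 (fully open), set as the call begins (- or left out, the last holds). The fingers move at their own pace and stop on an object; FORCE is the grip in N (left out, the last holds). Time passes only in rows, so rows that do not move let the fingers close. It gives the time, the measured TCP pose, the force, the opening and the grip force at its end, in the units of the state.
- observe(): the state, without advancing time (a new reading comes with each control period).
- get_image(name): name is "side" or "top" or "wrist"; returns a dict with "image" (400x640x3 uint8, red, green, blue), "fx", "fy", "cx", "cy" (pixels), "position" and "orientation" of the camera in the world. Camera axes: x right, y down, z forward; pixel columns grow to the right and rows downward; lengths in m; the calibration is good to about 2 mm. A picture is of the moment at which its call begins. There is no depth.
- sign_off(): hands the job in; it is judged then, once.
Trained networks look in the newest picture that a camera, given by its name, has taken for a name from the list of things; names that differ only in an ending like _2 or _b are one class to them, and where a whole thing is asked for, a point or a joint stands for the part that bears it (a point fixed in the world has none). Each returns a list of dicts, best first, with "score" (0 to 1); they miss things now and then, are a little off and sometimes report something else, mostly with a low value. They report only what shows in the picture. A call takes as long as a camera call. They do not tell look-alikes from the thing itself.
- find_in(label, camera): "rect" ([centre column, centre row, width, height] as shares, 0 to 1, of the picture: columns of its width, rows of its height, round what is visible of it).
- trace(label, camera): "region" (400x640 bool, what is visible of it) and "rect" ([centre column, centre row, width, height] as shares, 0 to 1, of the picture: columns of its width, rows of its height, round what is visible of it).
- place_of(label, camera): "point" ([column, row] as shares, 0 to 1, of the picture: columns of its width, rows of its height: a listed point, or the origin of a listed thing).
The state is a dict: "clock": time; "joints": joint angles; "dq": joint speeds; "joint_efforts": joint torques, N m; "position": TCP position; "ee_rot": TCP orientation; "force": force on the tool from outside, world axes, zero at the start; "ft_torque": the same for the moment, N m; "width": opening from 0.0 (shut) to 1.0 (fully open); "gripper_force": force on a finger pad.
Only numpy, scipy, OpenCV 4.12 (cv2) and the standard library are available. Lean on these libraries where they do the work, as an engineer would, in place of code of your own. Each camera call takes 0.05 s, during which the arm holds its last target. There are 200 camera calls.

## Working session

There is one attempt and no reset: what is moved stays moved. The work goes in short steps, Python scripts to look and compute and a shell command to move; the robot and the scene stay as the last step left them, time stands still between calls to the robot, and variables do not carry over. Pictures are saved under pics/ and viewed, at most 10 in all, crops included, and the job is handed in when it is done.

```bash
mkdir -p pics; cat > h.py <<'E'
import numpy as np, cv2, json
from scipy.spatial.transform import Rotation as R
from cell import observe, get_image, sign_off, find_in, trace, place_of
def cam(n):
    c=get_image(n); o=np.array(c["orientation"],float)
    c["R"]=R.from_rotvec(o).as_matrix() if o.size==3 else (o if o.shape==(3,3) else None)
    c["p"]=np.array(c["position"]); return c
def ray(c,px):
    u=px[0]*640;v=px[1]*400
    return c["R"]@np.array([(u-c["cx"])/c["fx"],(v-c["cy"])/c["fy"],1.])
def at_z(c,px,z):
    d=ray(c,px); return c["p"]+d*(z-c["p"][2])/d[2]
def proj(c,P):
    q=c["R"].T@(np.array(P)-c["p"]); return [c["fx"]*q[0]/q[2]+c["cx"],c["fy"]*q[1]/q[2]+c["cy"]]
def tri(c1,a,c2,b):
    A=np.zeros((3,3));y=np.zeros(3)
    for c,px in((c1,a),(c2,b)):
        d=ray(c,px);d/=np.linalg.norm(d);M=np.eye(3)-np.outer(d,d);A+=M;y+=M@c["p"]
    return np.linalg.solve(A,y)
def save(c,f): cv2.imwrite("pics/"+f,c["image"][:,:,::-1])
E
python3 - <<'E'
from h import *
s=observe();print(s)
C={}
for n in("side","top","wrist"):
    c=C[n]=cam(n);save(c,n+"0.png");print(n,c["orientation"],c["p"],c["fx"],c["cx"],c["cy"])
np.set_printoptions(precision=4,suppress=True)
zs=dict(crank_grip=.07,work_hole0=.09,vise=0,jaw=0,rack=0,bolt_long=.012,bolt_a=.012,divider=0,work=.03)
for l,z in zs.items():
  for n in("top","side"):
    for r in place_of(l,n)[:3]: print(l,n,round(r["score"],2),np.array(r["point"])*[640,400],at_z(C[n],r["point"],z))
E
```

```text
{'clock': 0.0, 'joints': array([ 1.10042618,  0.43523246,  0.0249647 ,  1.57408966, -0.01160737,
        1.13401334, -0.07512075]), 'dq': array([ 8.77638258e-04,  1.13054139e-03, -9.28546456e-04,  1.97529617e-05,
       -1.56486012e-04,  3.84054115e-04, -1.07819507e-03]), 'joint_efforts': array([ 1.01323049e-04, -6.67851806e+01,  9.85081382e-01, -3.14464724e+01,
       -6.05336367e-02,  4.28683811e-02,  2.47434518e-04]), 'position': array([ 0.22447749, -0.58274433,  0.22594187]), 'ee_rot': array([-3.08713771e+00, -5.74027248e-01,  6.65129946e-04]), 'force': array([ 0.22868035, -0.7053688 , -0.35795355]), 'ft_torque': array([ 0.03842627, -0.03436327,  0.06461758]), 'gripper_force': 0.0, 'width': 0.996067305778743}
side [-2.19351024  0.07098208 -0.04611948] [ 0.42370716 -0.83383368  0.69789162] 366.53303785918575 326.82304079392725 200.25740523095791
top [-2.21029893  2.17966699 -0.1006728 ] [0.36870478 0.01451703 1.60521011] 467.299331445906 329.02600538375617 199.65820413131266
wrist [ 2.39149566 -1.64103124 -0.23414582] [ 0.29439551 -0.55592652  0.38319082] 337.0682465776587 321.127
[... 1154 characters left out ...]
bolt_a top 0.59 [374.592 182.32 ] [ 0.5444 -0.1733  0.012 ]
bolt_a top 0.58 [406.784 184.6  ] [ 0.5383 -0.2843  0.012 ]
bolt_a top 0.53 [421.696 193.6  ] [ 0.508  -0.3358  0.012 ]
bolt_a side 0.64 [357.12 319.8 ] [ 0.5295 -0.3373  0.012 ]
bolt_a side 0.52 [353.92 300.48] [ 0.5292 -0.2843  0.012 ]
divider top 0.66 [331.52 181.32] [ 0.5469 -0.0256  0.    ]
divider top 0.31 [407.488 186.4  ] [ 0.5333 -0.289   0.    ]
divider side 0.81 [349.12 233.8 ] [ 0.5479 -0.0357  0.    ]
divider side 0.36 [354.688 178.   ] [0.6033 0.2637 0.    ]
work top 0.85 [263.68 166.92] [0.589  0.2056 0.03  ]
work top 0.58 [307.008 231.6  ] [0.3724 0.0554 0.03  ]
work side 0.62 [355.904 178.8  ] [0.599  0.2113 0.03  ]
```

```bash
python3 - <<'E'
import cv2
a=cv2.imread("pics/side0.png");b=cv2.imread("pics/top0.png")
cv2.imwrite("pics/sideA.png",cv2.resize(a[110:390,180:520],(780,642))[:600]);cv2.imwrite("pics/topA.png",cv2.resize(b[110:290,180:470],None,fx=2.7,fy=2.7,interpolation=cv2.INTER_CUBIC))
E
```

```text
(no output)
```

View pics/sideA.png

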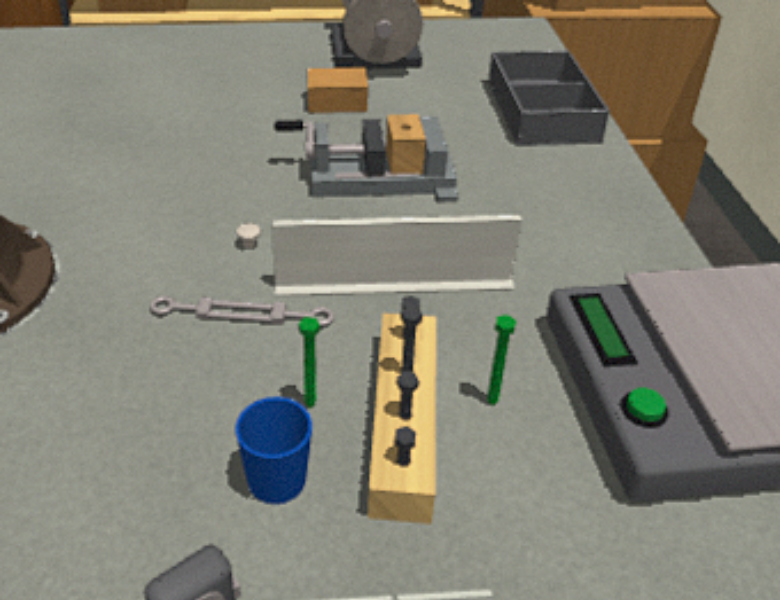

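View pics/topA.png

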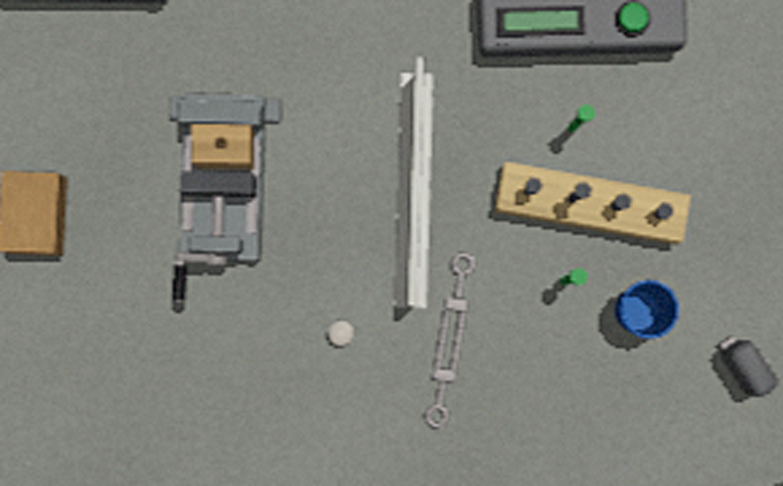

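The side view shows the rack running away from the camera. The third black bolt from the front, crop (409,310), stands tallest. In the top view it is the second from the divider, crop (582,190). The green look-alikes stand loose on either side of the rack. The crank grip points towards the robot, on the vise's left, at top crop (178,285).

```bash
cat >> h.py <<'E'
np.set_printoptions(precision=4,suppress=True)
def cen(m): return np.argwhere(m)[:,::-1].mean(0)
def yawrect(c,m,z):
    p=np.argwhere(m)[:,::-1]; P=np.array([at_z(c,((u+.5)/640,(v+.5)/400),z)[:2] for u,v in p]).astype(np.float32)
    return cv2.minAreaRect(P)
E
python3 - <<'E'
from h import *
T=cam("top");S=cam("side")
g={}
for l,z in dict(jaw=.075,work=.09,vise=.03,divider=.1,rack=.045,bolt_long=.131,crank_grip=.07,bolt_a=.09).items():
  for n,c in(("top",T),("side",S)):
    for r in trace(l,n)[:5 if 'bolt' in l else 2]:
        m=r["region"]; print(l,n,round(r["score"],2),m.sum(),cen(m),np.array(r["rect"])*[640,400,640,400], yawrect(c,m,z) if n=="top" else "")
gt=place_of("crank_grip","top")[0]["point"];gs=place_of("crank_grip","side")[0]["point"];print("grip",tri(T,gt,S,gs))
ht=place_of("work_hole0","top")[0]["point"];hs=place_of("work_hole0","side")[0]["point"];print("hole",tri(T,ht,S,hs))
E
```

```text
jaw top 0.7 362 [262.9558 163.4061] [262.464 165.56   22.72   15.92 ] ((0.5907422304153442, 0.2025558054447174), (0.053101204335689545, 0.07568511366844177), 0.9552978873252869)
jaw top 0.52 239 [261.1297 177.7238] [263.232 176.4    27.008  10.2  ] ((0.5459953546524048, 0.2048341929912567), (0.029727738350629807, 0.08859377354383469), 0.8871716260910034)
jaw side 0.72 210 [342.2905 174.0857] [343.424 173.44    6.208  19.72 ] 
work top 0.79 380 [262.8632 163.8   ] [263.68  165.76   29.888  14.12 ] ((0.5885647535324097, 0.20069897174835205), (0.05258302390575409, 0.07491610199213028), 0.9552609920501709)
work side 0.68 410 [355.8585 172.5805] [356.864 173.6    20.48   26.4  ] 
vise top 0.96 1682 [261.8169 178.0951] [265.088 183.04   43.776  72.72 ] ((0.5357181429862976, 0.2012140452861786), (0.2545120120048523, 0.1355147510766983), 1.4888652563095093)
vise side 0.95 1607 [342.0647 180.9751] [340.224 181.32   80.128  34.6  ] 
vise side 0.32 17 [358.3529 241.0588] [358.976 242.76    4.8     1.48 ] 
divider top 0.68 1041 [333.2123 179.9116] [334.656 179.16   17.088  83.68 ] ((0.5442826151
[... 1512 characters left out ...]
 [314.1743 266.3532] [314.496 268.32    5.632  36.   ] 
crank_grip top 0.65 137 [251.4088 208.562 ] [253.376 212.2    19.072  18.6  ] ((0.44527775049209595, 0.23669148981571198), (0.043453920632600784, 0.07720339298248291), 40.23161315917969)
crank_grip side 0.31 123 [356.6423 281.1138] [356.992 283.64    7.616  19.08 ] 
bolt_a top 0.33 45 [306. 233.] [305.152 233.4     7.104   5.   ] ((0.3661544919013977, 0.055373501032590866), (0.019339900463819504, 0.01941608265042305), 0.7629124522209167)
bolt_a side 0.44 117 [355.641  303.6325] [357.056 304.04    8.128  19.68 ] 
bolt_a side 0.39 27 [358.8519 241.2593] [360.32 242.4    8.    -0.2 ] 
grip [0.4257 0.2627 0.0742]
hole [0.5869 0.2142 0.075 ]
```

```bash
python3 -m handwheel '[[1,-1,0,0,0,1],[1,-1,0,0,0,1],[1,-1,0,0,0,1],[1,-1,0,0,0,1],[1,-1,0,0,0,1],[1,-1,0,0,0,0],[1,-1,0,0,0,0],[1,-1,0,0,0,0]]' 1 20
python3 -m handwheel '[[1,-1,0,0,0,0],[1,-1,0,0,0,0],[0,-1,0,0,0,0],[0,-1,0,0,0,0],[0,-1,0,0,0,0],[0,-1,0,0,0,0],[0,-1,0,0,0,0],[0,-1,0,0,0,0]]'
```

```text
clock: 2.82
position: [0.3588, -0.4016, 0.227]
ee_rot: [3.141, 0.029, 0.0]
force: [-0.4, 0.0, -0.0]
width: 0.998
gripper_force: 0.0
clock: 3.48
position: [0.3949, -0.241, 0.2269]
ee_rot: [3.141, 0.029, 0.0]
force: [0.3, -0.4, 0.3]
width: 0.997
gripper_force: 0.0
```

```bash
for i in 1 2 3; do :; done
python3 -m handwheel '[[1,-1,0,0,0,0],[0,-1,0,0,0,0],[0,-1,0,0,0,0],[0,-1,0,0,0,0],[0,-1,0,0,0,0],[0,-1,0,0,0,0],[0,-1,0,0,0,0],[0,-1,0,0,0,0]]' >/dev/null
python3 -m handwheel '[[0,-1,0,0,0,0],[0,-1,0,0,0,0],[0,-1,0,0,0,0],[0,-1,0,0,0,0],[0,-1,0,0,0,0],[0,-1,0,0,0,0],[0,-1,0,0,0,0],[0,-1,0,0,0,0]]' > /dev/null
python3 -m handwheel '[[0,-1,0,0,0,0],[0,-1,0,0,0,0],[0,-1,0,0,0,0],[0,-1,0,0,0,0],[0,-1,0,0,0,0],[0,-1,0,0,0,0],[0,-1,0,0,0,0],[0,0,0,0,0,0]]'
python3 - <<'E'
from h import *
W=cam("wrist");save(W,"w1.png");print(W["p"])
for l in("crank_grip","work_hole0","vise","jaw"):
    for r in place_of(l,"wrist")[:2]: print(l,r["score"],np.array(r["point"])*[640,400],at_z(W,r["point"],{"crank_grip":.075,"work_hole0":.09}.get(l,0)))
E
```

```text
clock: 5.48
position: [0.406, 0.2224, 0.2271]
ee_rot: [-3.139, -0.036, -0.001]
force: [-0.0, -0.2, 0.5]
width: 0.999
gripper_force: 0.0
[0.4807 0.2239 0.3843]
crank_grip 0.6 [286.976 165.2  ] [0.4284 0.2549 0.075 ]
vise 0.7 [336.512  22.8  ] [0.5642 0.2108 0.    ]
jaw 0.73 [337.92  23.8 ] [0.5633 0.2093 0.    ]
```

View pics/w1.png

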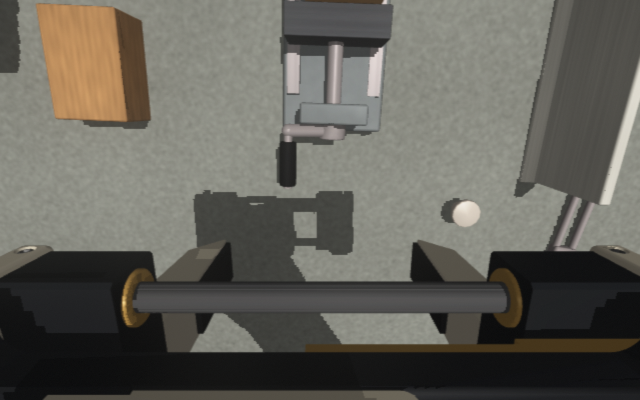

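The wrist picture shows the grip sleeve at about (288,163). The crank hub is at (336,131), and the screw axis runs up at column 335.

```bash
python3 - <<'E'
from h import *
W=cam("wrist");T=cam("top");S=cam("side")
f=lambda u,v:(u/640,v/400)
w=f(288,163);t=f(246,215.6);s=f(306,164.5)
print(tri(W,w,T,t),tri(W,w,S,s),tri(T,t,S,s))
for z in(.066,.075,.084):print(z,at_z(W,w,z),at_z(T,t,z))
print("hub",at_z(W,f(335.5,131),.05),"screw",at_z(W,f(335.5,60),.05),at_z(W,f(336,85),.05), "ends",at_z(W,f(288,138),.075),at_z(W,f(288,186),.075))
print("base edge L",at_z(W,f(285,122),.03),at_z(W,f(286,60),.03),"R",at_z(W,f(380,130),.03),at_z(W,f(383,60),.03))
im=T["image"].astype(int).sum(2);y,x=np.mgrid[155:172,255:270]
print(im[157:170,255:270])
E
```

```text
[0.4242 0.2554 0.0402] [0.4309 0.2484 0.07  ] [0.4268 0.2556 0.0655]
0.066 [0.4298 0.2488 0.066 ] [0.4221 0.2554 0.066 ]
0.075 [0.4312 0.248  0.075 ] [0.4218 0.254  0.075 ]
0.084 [0.4327 0.2471 0.084 ] [0.4215 0.2526 0.084 ]
hub [0.4592 0.204  0.05  ] screw [0.5229 0.2059 0.05  ] [0.5013 0.2048 0.05  ] ends [0.4539 0.2478 0.075 ] [0.4095 0.2482 0.075 ]
base edge L [0.4659 0.2549 0.03  ] [0.5246 0.2532 0.03  ] R [0.4596 0.1574 0.03  ] [0.5262 0.1589 0.03  ]
[[453 459 454 460 444 457 452 453 448 466 449 448 451 455 452]
 [456 443 455 455 464 456 457 464 436 456 454 449 444 454 458]
 [457 454 458 453 448 470 471 463 469 460 448 453 465 462 461]
 [466 475 469 466 475 480 428 438 479 475 472 469 475 469 476]
 [457 455 461 474 427 276 201 224 348 453 454 459 457 463 458]
 [436 433 438 439 368 182 152 172 253 375 422 424 416 427 413]
 [409 407 419 417 335 145 197 209 255 363 425 414 404 407 412]
 [396 402 402 412 364 224 168 196 268 380 409 403 401 412 414]
 [408 399 418 409 416 409 420 411 398 422 413 408 417 415 423]
 [425 419 416 425 435 431 439 433 431 430 428 422 431 427 428]
 [423 426 436 423 427 427 436 432 432 431 434 433 430 433 418]
 [438 443 434 426 443 435 436 435 441 431 434 438 432 434 441]
 [469 470 470 474 478 476 475 476 480 467 466 475 475 467 473]]
```

```bash
python3 -m handwheel '[[0.6,-0.65,0,0,0,0],[0.6,-0.65,1,0,0,0],[0,0,1,0,0,0],[0,0,1,0,0,0],[0,0,1,0,0,0],[0,0,0,0,0,0],[0,0,0,0,0,0]]' 0.6 20
python3 - <<'E'
from h import *
W=cam("wrist");save(W,"w2.png");print(W["p"])
s=observe();print(R.from_rotvec(s["ee_rot"]).as_matrix())
p=s["position"]
for l in("crank_grip",):
    for r in place_of(l,"wrist")[:2]: print(l,r["score"],np.array(r["point"])*[640,400],at_z(W,r["point"],.067))
for y in(.24,.25):print(proj(W,(.4305,y,.067)))
E
```

```text
clock: 6.47
position: [0.4295, 0.2441, 0.1464]
ee_rot: [3.14, 0.029, -0.003]
force: [-0.5, 0.0, 0.7]
width: 0.605
gripper_force: 0.0
[0.5046 0.2457 0.3034]
[[ 0.9998  0.0183  0.    ]
 [ 0.0183 -0.9998  0.    ]
 [ 0.     -0.     -1.    ]]
crank_grip 0.85 [309.632 212.92 ] [0.4291 0.2524 0.067 ]
[np.float64(326.5620349509984), np.float64(211.40077024704925)]
[np.float64(312.9550060911841), np.float64(211.16835854426301)]
```

View pics/w2.png

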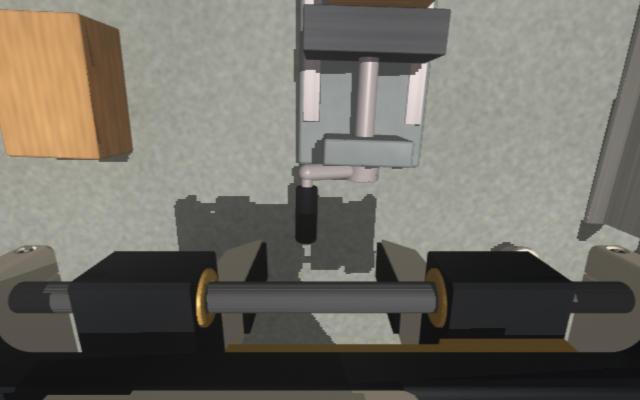

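The sleeve now shows at (306,213), spanning rows 187 to 242. The fingers' middle is at column 321, so the tool needs to go about 9 mm further to +y.

```bash
python3 - <<'E'
from h import *
W=cam("wrist")
f=lambda u,v:(u/640,v/400)
for z in(.066,.072): print(at_z(W,f(306,187),z),at_z(W,f(306,242),z))
print("hub",at_z(W,f(365,172),.05),"screw",at_z(W,f(369,60),.05),at_z(W,f(366,120),.05))
print("jaw top edges", at_z(W,f(304,11),.075),at_z(W,f(448,11),.075))
print("base",at_z(W,f(297,160),.03),at_z(W,f(417,166),.03))
E
python3 -m handwheel '[[0.05,-0.45,1,0,0,0],[0,0,1,0,0,0],[0,0,1,0,0,0],[0,0,1,0,0,0],[0,0,0.85,0,0,0],[0,0,0,0,0,0],[0,0,0,0,0,0]]'
```

```text
[0.4493 0.2564 0.066 ] [0.4063 0.2561 0.066 ]
[0.4507 0.2562 0.072 ] [0.4088 0.2559 0.072 ]
hub [0.4582 0.2119 0.05  ] screw [0.5377 0.2135 0.05  ] [0.4968 0.2133 0.05  ]
jaw top edges [0.5614 0.2579 0.075 ] [0.563  0.1701 0.075 ]
base [0.4634 0.2654 0.03  ] [0.4603 0.1668 0.03  ]
clock: 7.2
position: [0.431, 0.2539, 0.0503]
ee_rot: [3.141, 0.029, -0.0]
force: [0.2, -0.3, 1.2]
width: 0.598
gripper_force: 0.0
```

```bash
python3 -m handwheel '[[0,-0.05,0,0,0,0],[0,0,0,0,0,0],[0,0,0,0,0,0],[0,0,0,0,0,0],[0,0,0,0,0,0],[0,0,0,0,0,0]]' 0 30
python3 - <<'E'
from h import *
c=cam("wrist");save(c,"w3.png")
print(observe()["force"])
E
```

```text
clock: 7.7
position: [0.4309, 0.2548, 0.05]
ee_rot: [-3.141, -0.029, -0.001]
force: [-0.3, -0.1, -0.4]
width: 0.216
gripper_force: 0.0
[-3.722   7.9535  0.1416]
```

View pics/w3.png

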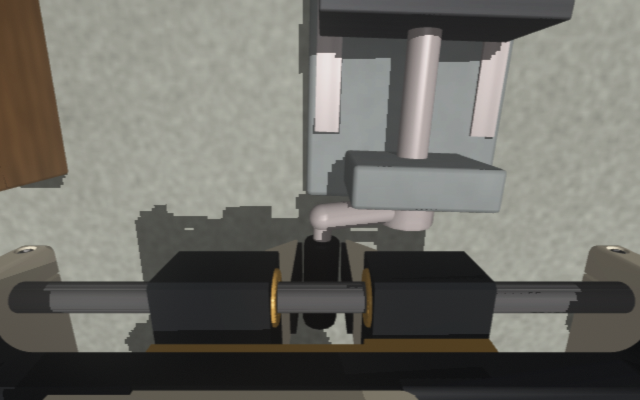

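The sleeve sits between the fingers at (320,280), and the fingers are still closing.

```bash
python3 -m handwheel '[[0,0,0,0,0,0],[0,0,0,0,0,0],[0,0,0,0,0,0],[0,0,0,0,0,0]]' 0 30
```

```text
clock: 8.08
position: [0.4308, 0.2551, 0.0498]
ee_rot: [-3.141, -0.03, -0.0]
force: [-0.6, 1.9, 2.3]
width: 0.165
gripper_force: 29.9
```

```bash
python3 -m handwheel '[[0,0.2,-0.4,0,0,0],[0,0.28,-0.35,0,0,0],[0,0.34,-0.29,0,0,0],[0,0.39,-0.22,0,0,0],[0,0,0,0,0,0],[0,0,0,0,0,0]]'
```

```text
clock: 8.58
position: [0.4306, 0.2275, 0.0746]
ee_rot: [3.138, 0.025, -0.003]
force: [0.9, -5.9, -9.9]
width: 0.164
gripper_force: 29.9
```

```bash
python3 -m handwheel '[[0,0.33,-0.03,0,0,0],[0,0.33,-0.02,0,0,0],[0,0.28,0.01,0,0,0],[0,0.28,0.04,0,0,0],[0,0.27,0.07,0,0,0],[0,0.27,0.1,0,0,0],[0,0,0,0,0,0],[0,0,0,0,0,0]]'
```

```text
clock: 9.25
position: [0.4304, 0.1945, 0.0718]
ee_rot: [3.14, 0.03, -0.003]
force: [-5.7, -2.9, 1.7]
width: 0.167
gripper_force: 29.9
```

```bash
python3 -m handwheel '[[0,0.19,0.1,0,0,0],[0,0.19,0.1,0,0,0],[0,0.17,0.15,0,0,0],[0,0.17,0.15,0,0,0],[0,0.13,0.18,0,0,0],[0,0.13,0.18,0,0,0],[0,0,0,0,0,0],[0,0,0,0,0,0]]'
```

```text
clock: 9.92
position: [0.431, 0.1781, 0.0566]
ee_rot: [-3.139, -0.034, -0.001]
force: [-16.3, 2.8, 31.7]
width: 0.162
gripper_force: 29.9
```

```bash
python3 -m handwheel '[[0,0,0,0,0,0],[0,0.08,0.15,0,0,0],[0,0.08,0.15,0,0,0],[0,0.06,0.15,0,0,0],[0,0.04,0.1,0,0,0],[0,0,0,0,0,0],[0,0,0,0,0,0]]' 0 55
```

```text
clock: 10.5
position: [0.4318, 0.1744, 0.0481]
ee_rot: [-3.138, -0.035, -0.006]
force: [-26.5, 2.7, 70.6]
width: 0.161
gripper_force: 54.9
```

```bash
python3 -m handwheel '[[0,0,0,0,0,0],[0,0,0,0,0,0],[0,0,0,0,0,0],[0,0,0,0,0,0]]' 0.5 30
python3 -m handwheel '[[0,0,-0.4,0,0,0],[0,0,-1,0,0,0],[0,0,-1,0,0,0],[0,0,-1,0,0,0],[0,0,-1,0,0,0],[0,0,-1,0,0,0],[0,0,-1,0,0,0],[0,0,-1,0,0,0]]'
python3 - <<'E'
from h import *
c=cam("wrist");t=cam("top");s=cam("side")
for n,k in(("w",c),("t",t),("s",s)): save(k,n+"4.png")
for l,n,k in(("work_hole0","top",t),("work_hole0","side",s),("work_hole0","wrist",c),("crank_grip","wrist",c),("crank_grip","side",s),("crank_grip","top",t)):
    for r in place_of(l,n)[:2]: print(l,n,round(r["score"],2),np.array(r["point"])*[640,400],at_z(k,r["point"],.09 if "hole" in l else .067))
a=cv2.resize(s["image"][140:220,280:410],None,fx=4,fy=4,interpolation=cv2.INTER_CUBIC)
b=cv2.resize(t["image"][135:235,230:300],None,fx=4,fy=4,interpolation=cv2.INTER_CUBIC)
o=np.zeros((400,800,3),np.uint8);o[:320,:520]=a;o[:400,520:800]=b
save(dict(image=o),"c4.png")
E
```

```text
clock: 10.83
position: [0.4334, 0.1721, 0.0446]
ee_rot: [-3.139, -0.032, -0.005]
force: [-0.2, 0.2, 1.0]
width: 0.4
gripper_force: 0.0
clock: 11.5
position: [0.4322, 0.17, 0.1932]
ee_rot: [3.141, 0.029, 0.001]
force: [0.6, 0.6, 0.2]
width: 0.499
gripper_force: 0.0
work_hole0 top 0.77 [258.688 161.4  ] [0.5985 0.215  0.09  ]
work_hole0 side 0.77 [353.984 166.92 ] [0.5866 0.1894 0.09  ]
crank_grip wrist 0.79 [307.776 205.8  ] [0.4237 0.1815 0.067 ]
```

View pics/c4.png

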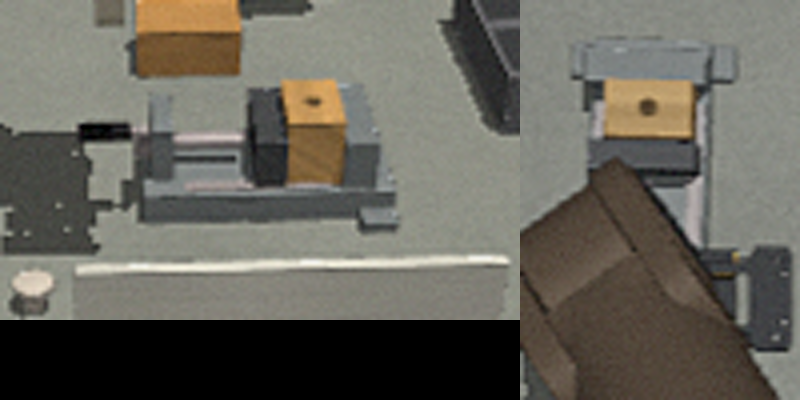

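Side crop: the black jaw meets the block with no gap, the block is against the fixed jaw, and the hole mouth is visible at crop (314,101). Next I check the crank angle from the sleeve's position.

```bash
python3 - <<'E'
from h import *
S=cam("side");W=cam("wrist")
def dark(c,u0,u1,v0,v1,th):
    im=c["image"][v0:v1,u0:u1].max(2); m=(im<th).astype(np.uint8)
    n,l,st,ce=cv2.connectedComponentsWithStats(m); k=1+np.argmax(st[1:,4]); return st[k],ce[k]+[u0,v0]
print(dark(S,298,314,166,180,50)); print(dark(W,270,350,170,245,40))
for v in(2.0,2.1,2.2,2.3,2.4):
    a=.37+v; P=(.4305,.2135+.045*np.cos(a),.05+.045*np.sin(a)); print(v,P[1:],proj(S,P),proj(W,P))
P=(.4305,.2555,.0663);print("start",proj(S,P),"seen 306,164.5")
b=W["image"][160:260,250:370];save(dict(image=cv2.resize(b,None,fx=5,fy=5)),"c5.png")
E
```

```text
(array([ 1,  5, 14,  5, 53], dtype=int32), array([305.3962, 172.6226]))
(array([ 29,  11,  18,  51, 729], dtype=int32), array([307.2154, 209.0562]))
2.0 (np.float64(0.18124395242210556), np.float64(0.08137749822169721)) [np.float64(306.10247770185526), np.float64(171.90989934878442)] [np.float64(307.78301603389286), np.float64(203.01299630975421)]
2.1 (np.float64(0.17827257545128705), np.float64(0.07800050998936871)) [np.float64(306.15039601465753), np.float64(173.28694193311134)] [np.float64(311.50714672774325), np.float64(201.95928678840227)]
2.2 (np.float64(0.17565317926192092), np.float64(0.07434374991696446)) [np.float64(306.19811357686837), np.float64(174.6815131166586)] [np.float64(314.73292603277554), np.float64(200.83285294298577)]
2.3 (np.float64(0.17341193599487406), np.float64(0.07044375514236378)) [np.float64(306.2450995302694), np.float64(176.07809744311226)] [np.float64(317.43864713292464), np.float64(199.65032502288747)]
2.4 (np.float64(0.17157123941201424), np.float64(0.06633949312418758)) [np.float64(306.2908325930202), np.float64(177.46117285674643)] [np.float64(319.61195088738947), np.float64(198.42802969704826)]
start [np.float64(305.7282967996798), np.float64(164.3769754108052)] seen 306,164.5
```

View pics/c5.png

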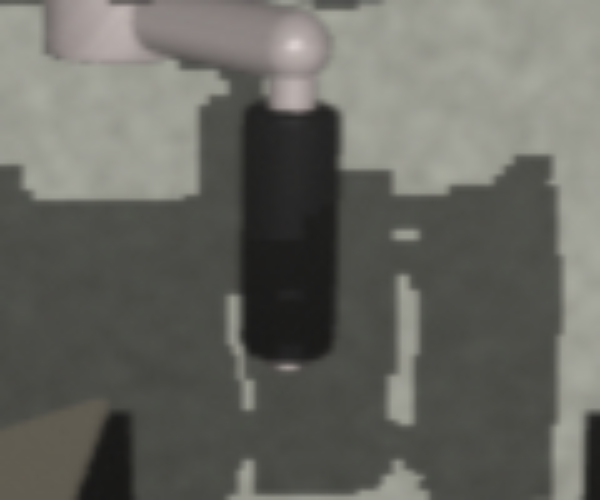

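```bash
python3 - <<'E'
from h import *
for f,(u0,u1,v0,v1) in(("side0",(298,314,158,170)),("side0",(296,316,156,171)),("s4",(298,314,166,180)),("s4",(296,316,165,181))):
    im=cv2.imread(f"pics/{f}.png").max(2).astype(float)[v0:v1,u0:u1]; w=np.clip(90-im,0,None)
    print(f,(w.sum(1)*np.arange(v0,v1)).sum()/w.sum(), w.sum(1).round())
# jaw motion: dark jaw left edge in side view
for f in("side0","s4"):
    im=cv2.imread(f"pics/{f}.png").max(2); print(f,im[178,325:380])
E
```

```text
side0 164.44482640082504 [  2.   0.   0.   0.  30. 725. 648. 917. 587.   0.   0.   0.]
side0 164.27193277310926 [ 26.  37.   5.   0.   0.   0.  30. 725. 648. 917. 587.   0.   0.   0.
   0.]
s4 172.92002934702862 [  0.   0.   0.   0.   0. 959. 784. 993. 964. 156.  64.  40.  27. 102.]
s4 173.50243695698242 [   0.    0.    0.    0.    0.    0.  959.  784. 1052. 1025.  222.  130.
   92.   91.  157.  207.]
side0 [137 141 136 136 138 138 135 134 140 139 138  94  67  49  22  50  45  44
  45  50  41  40  48  72  88 100 131 132 124 119 122 130 134 130 132 127
 122 129 125 118  75  63  74  82  83  75  82  81  82  83 128 144 141 144
 146]
s4 [136 135 134 138 134 133 134 136 133 134 132 131 130 131 145  94  65  51
  29  45  55  48  48  40  44  43  45 116 134 118 116 119 123 130 133 126
 125 124 124 130 106  65  76  81  74  79  80  80  79  87 124 141 140 144
 146]
```

```bash
python3 -m handwheel '[[0,0.8,0,0,0,0],[0,0.8,0,1,0,0],[0,0,0,1,0,0],[0,0,0,1,0,0],[0,0,0,1,0,0],[0,0,0,1,0,0],[0,0,0,1,0,0],[0,0,0,1,0,0]]' 0.5 60
python3 -m handwheel '[[0,0,0,1,0,0],[0,0,0,0,0,0],[0,0,0,0,0,0]]'
python3 - <<'E'
from h import *
s=observe();M=R.from_rotvec(s["ee_rot"]).as_matrix();tz=M[:,2];print(M)
G=np.array([.4305,.1805,.080]);T=G+.017*tz
print("shift units",M.T@(T-s["position"])/.02)
W=cam("wrist");r=place_of("crank_grip","wrist")
for q in r[:2]:print(q["score"],np.array(q["point"])*[640,400])
for v in(1.9,2.0,2.1,2.2):
    a=.37+v; print(v,proj(W,(.4305,.2135+.045*np.cos(a),.05+.045*np.sin(a))))
im=W["image"].max(2);m=(im<40).astype(np.uint8);n,l,st,ce=cv2.connectedComponentsWithStats(m)
print([(st[i],ce[i]) for i in range(1,n) if st[i,4]>200 and ce[i][1]<260])
E
```

```text
clock: 12.72
position: [0.4333, 0.1385, 0.1915]
ee_rot: [-2.65, -0.025, 0.004]
force: [0.1, 0.4, 0.3]
width: 0.5
gripper_force: 0.0
clock: 12.97
position: [0.4328, 0.1376, 0.1906]
ee_rot: [-2.584, -0.02, 0.009]
force: [0.4, -0.1, -0.6]
width: 0.498
gripper_force: 0.0
[[ 0.9999  0.0124 -0.0105]
 [ 0.0161 -0.8485  0.5289]
 [-0.0023 -0.529  -0.8486]]
shift units [-0.068   1.1059  6.6778]
1.9 [np.float64(340.02985108200414), np.float64(201.4657555146258)]
2.0 [np.float64(345.22373257338427), np.float64(201.24296937864403)]
2.1 [np.float64(350.21634196460616), np.float64(200.87620678439006)]
2.2 [np.float64(354.9393215737195), np.float64(200.3725723555674)]
[(array([337, 181,  18,  49, 516], dtype=int32), array([346.812 , 210.7326]))]
```

```bash
python3 -m handwheel '[[0,0.55,1,0,0,0],[0,0.55,1,0,0,0],[0,0,1,0,0,0],[0,0,1,0,0,0],[0,0,1,0,0,0],[0,0,1,0,0,0],[0,0,0.6,0,0,0],[0,0,0,0,0,0]]' 0.5 60
python3 -m handwheel '[[0,0,0,0,0,0],[0,0,0,0,0,0],[0,0,0,0,0,0],[0,0,0,0,0,0],[0,0,0,0,0,0],[0,0,0,0,0,0]]' 0 60
```

```text
clock: 13.73
position: [0.4305, 0.1925, 0.0669]
ee_rot: [-2.583, -0.03, 0.011]
force: [-0.1, 1.5, -0.5]
width: 0.502
gripper_force: 0.0
clock: 14.23
position: [0.4324, 0.1896, 0.0681]
ee_rot: [-2.583, -0.023, 0.006]
force: [0.1, -0.9, 4.2]
width: 0.153
gripper_force: 59.9
```

```bash
python3 -m handwheel '[[0,0.15,0.04,0,0,0],[0,0.15,0.05,0,0,0],[0,0.14,0.06,0,0,0],[0,0.14,0.07,0,0,0],[0,0,0,0,0,0],[0,0,0,0,0,0]]'
```

```text
clock: 14.73
position: [0.4322, 0.1852, 0.0614]
ee_rot: [-2.578, -0.029, 0.007]
force: [-9.3, -8.4, 52.6]
width: 0.15
gripper_force: 59.9
```

```bash
python3 -m handwheel '[[0,0.15,0,0,0,0],[0,0.15,0,0,0,0],[0,0.15,0,0,0,0],[0,0,0,0,0,0],[0,0,0,0,0,0]]'
python3 - <<'E'
from h import *
S=cam("side");im=S["image"].max(2)[165:182,296:316].astype(float);w=np.clip(70-im,0,None);print(w.sum(1).round(),w.sum(0).round())
W=cam("wrist");save(dict(image=W["image"]),"w6.png")
E
```

```text
clock: 15.15
position: [0.4323, 0.1831, 0.059]
ee_rot: [-2.572, -0.037, 0.007]
force: [-5.0, 16.8, 52.6]
width: 0.158
gripper_force: 59.9
[665. 447. 189. 544. 828. 858. 850. 669. 677. 659. 695. 705. 750. 763.
 359. 108. 109.] [  8. 477. 435. 472. 513. 596. 213. 417. 659. 610. 613. 560. 584. 581.
 579. 607. 660. 452. 351. 488.]
```

View pics/w6.png

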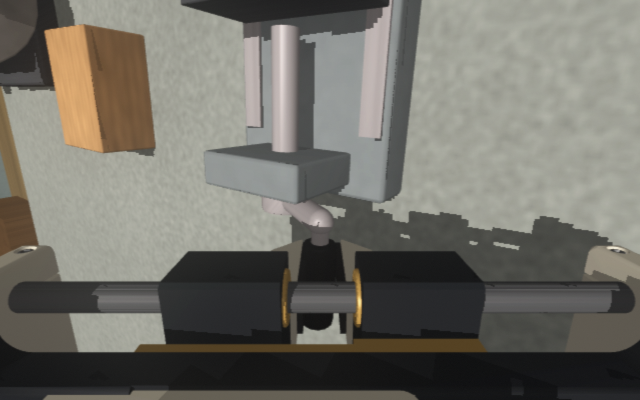

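The sleeve is centred in the pads at (320,285), with no slip visible. The displacement puts the crank at about 2.27, so a little more is needed.

```bash
python3 -m handwheel '[[0,0.15,0.04,0,0,0],[0,0.15,0.04,0,0,0],[0,0.1,0.04,0,0,0],[0,0,0,0,0,0],[0,0,0,0,0,0],[0,0,0,0,0,0]]'
```

```text
clock: 15.75
position: [0.4324, 0.1812, 0.055]
ee_rot: [-2.568, -0.043, 0.007]
force: [-5.5, 25.2, 70.4]
width: 0.156
gripper_force: 59.9
```

```bash
python3 -m handwheel '[[0,0,0,0,0,0],[0,0,0,0,0,0],[0,0,0,0,0,0],[0,0,0,0,0,0]]' 0.5 30
python3 -m handwheel '[[0,0,-1,0,0,0],[0,0,-1,0,0,0],[0,0,-1,0,0,0],[0,0,-1,0,0,0],[0,0,-1,0,0,0],[0,0,-1,0,0,0],[0,0,-1,0,0,0],[0,0,0,0,0,0]]'
python3 - <<'E'
from h import *
W=cam("wrist");S=cam("side");save(S,"s7.png")
for v in(1.9,2.0,2.1,2.2,2.3,2.4):
    a=.37+v;P=(.4305,.2135+.045*np.cos(a),.05+.045*np.sin(a)); print(v,proj(W,P),proj(S,P))
im=W["image"].max(2);m=(im<40).astype(np.uint8);n,l,st,ce=cv2.connectedComponentsWithStats(m)
print([(st[i],ce[i]) for i in range(1,n) if st[i,4]>200 and ce[i][1]<260])
im=S["image"].max(2).astype(float)[165:182,296:316];w=np.clip(50-im,0,None);print(w.sum(1).round())
E
```

```text
clock: 16.08
position: [0.4328, 0.1775, 0.0514]
ee_rot: [-2.573, -0.037, 0.006]
force: [1.4, 25.8, 17.4]
width: 0.458
gripper_force: 15.1
clock: 16.75
position: [0.4356, 0.0929, 0.1677]
ee_rot: [-2.585, -0.022, 0.001]
force: [1.4, 0.2, -0.2]
width: 0.5
gripper_force: 0.0
1.9 [np.float64(280.88098574311744), np.float64(203.10823745558324)] [np.float64(306.05489141112133), np.float64(170.5656702481255)]
2.0 [np.float64(286.16135018685094), np.float64(202.9036345677187)] [np.float64(306.10247770185526), np.float64(171.90989934878442)]
2.1 [np.float64(291.32767080446826), np.float64(202.55722287536304)] [np.float64(306.15039601465753), np.float64(173.28694193311134)]
2.2 [np.float64(296.3082975081118), np.float64(202.0757489193778)] [np.float64(306.19811357686837), np.float64(174.6815131166586)]
2.3 [np.float64(301.03688439161755), np.float64(201.46823349893555)] [np.float64(306.2450995302694), np.float64(176.07809744311226)]
2.4 [np.float64(305.4538273389266), np.float64(200.74563446476554)] [np.float64(306.2908325930202), np.float64(177.46117285674643)]
[]
[489. 359. 350. 398. 440. 441. 395. 372. 368. 378. 325. 561. 232.   0.
   0.   0.   0.]
```

```bash
python3 - <<'E'
from h import *
W=cam("wrist")
for r in place_of("crank_grip","wrist")[:2]:print(r["score"],np.array(r["point"])*[640,400])
im=W["image"].max(2)
for row in(195,205,215):print(row,im[row,270:340:2])
E
```

```text
0.73 [310.976  28.2  ]
0.57 [287.296 205.8  ]
195 [156 153 159 162  64  42  44  46  45  43  40  38  37 106 163 158 157 157
 156 161 163 159 161 138  80  79  77  78  81 117 158 162 160 155 157]
205 [165 159 161 160  65  42  44  44  44  43  40  39  38 107 164 166 166 168
 169 170 164 160 160 137  79  79  80  80  80 121 159 159 162  93  78]
215 [162 158 158 160  80  42  43  44  43  42  40  38  36 106 163 163 164 158
 160 160 166 164 160 138  87  78  78  80  79 117 160 165 138  78  77]
```

```bash
python3 - <<'E'
from h import *
W=cam("wrist");s=observe();M=R.from_rotvec(s["ee_rot"]).as_matrix()
Rr=M.T@W["R"];pr=M.T@(W["p"]-s["position"])
M2=R.from_rotvec([-2.572,-.037,.007]).as_matrix();c=dict(W);c["R"]=M2@Rr;c["p"]=np.array([.4323,.1831,.059])+M2@pr
print("hub",proj(c,(.4615,.2135,.05)))
for v in(1.9,2.0,2.1,2.2,2.3,2.4):
    a=.37+v;f=lambda x:proj(c,(x,.2135+.045*np.cos(a),.05+.045*np.sin(a)))
    print(v,f(.4615),f(.4515),f(.4095))
# nut block top corners
for x in(.4685,.4865):
  for y in(.25,.18):print(proj(c,(x,y,.08)))
E
```

```text
hub [np.float64(283.97036791572566), np.float64(191.5287823416992)]
1.9 [np.float64(286.6650163507033), np.float64(218.33982916719393)] [np.float64(286.7714564362118), np.float64(240.06697029660324)] [np.float64(287.17608591404934), np.float64(322.66218551177803)]
2.0 [np.float64(297.17628186696754), np.float64(217.96386979179528)] [np.float64(297.0755517407092), np.float64(239.57978329986042)] [np.float64(296.6924260920777), np.float64(321.7956127757482)]
2.1 [np.float64(307.37254809969227), np.float64(217.2553580556053)] [np.float64(307.0738977229822), np.float64(238.70721458736904)] [np.float64(305.9370844468638), np.float64(320.36375080656137)]
2.2 [np.float64(317.07575106751125), np.float64(216.23546265576806)] [np.float64(316.59325093783445), np.float64(237.4744116313472)] [np.float64(314.7547089864397), np.float64(318.4043353627494)]
2.3 [np.float64(326.1293177034673), np.float64(214.932484028657)] [np.float64(325.48096655507106), np.float64(235.91464957829766)] [np.float64(323.00735721013825), np.float64(315.9664562403282)]
2.4 [np.float64(334.40270376027905), np.float64(213.38018743771735)] [np.float64(333.609390836712), np.float64(234.06741783833456)] [np.float64(330.5783490011309), np.float64(313.10793128999)]
[np.float64(194.18490358741747), np.float64(179.28247362737994)]
[np.float64(301.5492998928371), np.float64(202.0827264480932)]
[np.float64(191.24182220456743), np.float64(145.0449318379666)]
[np.float64(301.9088775710441), np.float64(159.84504079933174)]
```

The picture taken mid-push shows the elbow at (322,218), which means the crank really was at about 2.25. After the quick release it sprang back to about 2.03, pushing the opening finger with about 30 N. I'll regrip, push again, then let the load off slowly so that friction holds the clamp.

```bash
python3 - <<'E'
from h import *
s=observe();M=R.from_rotvec(s["ee_rot"]).as_matrix();tz=M[:,2]
G=np.array([.4305,.1803,.0804]);print("units",M.T@(G+.019*tz-s["position"])/.02)
E
```

```text
units [-0.0386 -1.3529  6.7773]
```

```bash
python3 -m handwheel '[[0,-0.68,0,0,0,0],[0,-0.67,1,0,0,0],[0,0,1,0,0,0],[0,0,1,0,0,0],[0,0,1,0,0,0],[0,0,1,0,0,0],[0,0,1,0,0,0],[0,0,0.75,0,0,0]]' 0.5 60
python3 -m handwheel '[[0,0,0,0,0,0],[0,0,0,0,0,0],[0,0,0,0,0,0],[0,0,0,0,0,0],[0,0,0,0,0,0],[0,0,0,0,0,0],[0,0,0,0,0,0]]' 0 60
python3 -m handwheel '[[0,0.15,0.04,0,0,0],[0,0,0,0,0,0],[0,0,0,0,0,0],[0,0,0,0,0,0]]'
python3 -m handwheel '[[0,0.15,0.04,0,0,0],[0,0,0,0,0,0],[0,0,0,0,0,0],[0,0,0,0,0,0]]'
python3 -m handwheel '[[0,0.15,0.04,0,0,0],[0,0,0,0,0,0],[0,0,0,0,0,0],[0,0,0,0,0,0]]'
```

```text
clock: 17.67
position: [0.4309, 0.1916, 0.0645]
ee_rot: [-2.582, -0.026, 0.009]
force: [0.1, 0.5, 0.3]
width: 0.503
gripper_force: 0.0
clock: 18.25
position: [0.4325, 0.1898, 0.0663]
ee_rot: [-2.582, -0.024, 0.005]
force: [-0.6, 1.5, 7.0]
width: 0.155
gripper_force: 60.0
clock: 18.58
position: [0.4325, 0.1886, 0.0647]
ee_rot: [-2.581, -0.026, 0.006]
force: [-1.5, 1.6, 16.1]
width: 0.156
gripper_force: 60.0
clock: 18.92
position: [0.4325, 0.1876, 0.0633]
ee_rot: [-2.58, -0.028, 0.006]
force: [-3.2, 2.5, 25.1]
width: 0.154
gripper_force: 60.0
clock: 19.25
position: [0.4324, 0.1867, 0.0619]
ee_rot: [-2.578, -0.03, 0.006]
force: [-5.0, 4.0, 33.9]
width: 0.159
gripper_force: 60.0
```

```bash
python3 -m handwheel '[[0,0.15,0.06,0,0,0],[0,0.15,0.06,0,0,0],[0,0.15,0.06,0,0,0],[0,0,0,0,0,0],[0,0,0,0,0,0],[0,0,0,0,0,0]]'
python3 -m handwheel '[[0,-0.15,-0.06,0,0,0],[0,-0.15,-0.06,0,0,0],[0,0,0,0,0,0],[0,0,0,0,0,0]]'
python3 -m handwheel '[[0,-0.1,-0.05,0,0,0],[0,-0.1,-0.04,0,0,0],[0,0,0,0,0,0],[0,0,0,0,0,0]]'
python3 -m handwheel '[[0,-0.1,-0.03,0,0,0],[0,-0.1,-0.03,0,0,0],[0,0,0,0,0,0],[0,0,0,0,0,0]]'
```

```text
clock: 19.75
position: [0.4323, 0.1837, 0.0566]
ee_rot: [-2.574, -0.035, 0.006]
force: [-10.1, 3.6, 67.2]
width: 0.157
gripper_force: 60.0
clock: 20.08
position: [0.4323, 0.1859, 0.0604]
ee_rot: [-2.577, -0.032, 0.006]
force: [-8.1, 3.4, 48.7]
width: 0.157
gripper_force: 60.0
clock: 20.42
position: [0.4325, 0.1873, 0.0629]
ee_rot: [-2.578, -0.03, 0.006]
force: [-3.9, 6.2, 30.9]
width: 0.157
gripper_force: 60.0
clock: 20.75
position: [0.4325, 0.1887, 0.0649]
ee_rot: [-2.58, -0.027, 0.006]
force: [-1.7, 5.9, 17.8]
width: 0.159
gripper_force: 60.0
```

```bash
python3 -m handwheel '[[0,-0.1,-0.03,0,0,0],[0,-0.08,-0.03,0,0,0],[0,0,0,0,0,0],[0,0,0,0,0,0]]'
python3 -m handwheel '[[0,0,0,0,0,0],[0,0,0,0,0,0]]' 0 3
python3 -m handwheel '[[0,0,0,0,0,0],[0,0,0,0,0,0],[0,0,0,0,0,0]]' 0.2 3
```

```text
clock: 21.08
position: [0.4326, 0.19, 0.0667]
ee_rot: [-2.582, -0.025, 0.005]
force: [1.5, 8.0, 1.8]
width: 0.159
gripper_force: 60.0
clock: 21.25
position: [0.4324, 0.1897, 0.0665]
ee_rot: [-2.582, -0.025, 0.006]
force: [1.1, 4.9, 3.2]
width: 0.181
gripper_force: 3.0
clock: 21.5
position: [0.4324, 0.189, 0.066]
ee_rot: [-2.583, -0.024, 0.006]
force: [0.9, 4.0, 2.5]
width: 0.198
gripper_force: 2.6
```

```bash
python3 -m handwheel '[[0,-0.05,0,0,0,0],[0,0,0,0,0,0],[0,0,0,0,0,0]]' 0.3 3
python3 -m handwheel '[[0,0,0,0,0,0],[0,0,0,0,0,0],[0,0,0,0,0,0]]' 0.5 3
python3 -m handwheel '[[0,0,-0.5,0,0,0],[0,0,-1,0,0,0],[0,0,-1,0,0,0],[0,0,-1,0,0,0],[0,0,-1,0,0,0],[0,0,-1,0,0,0],[0,0,-1,0,0,0],[0,0,0,0,0,0]]'
python3 - <<'E'
from h import *
W=cam("wrist");S=cam("side");save(S,"s8.png")
for v in(1.9,2.0,2.1,2.2):
    a=.37+v;P=(.4305,.2135+.045*np.cos(a),.05+.045*np.sin(a)); print(v,proj(W,P),proj(S,P))
im=W["image"].max(2)
for row in(195,205,215):print(row,np.where(im[row,300:380]<50)[0]+300)
for f in("side0","s4","s7","s8"):
    im=cv2.imread(f"pics/{f}.png").max(2)
    print(f,[im[r,335:375].tolist() for r in(174,)])
E
```

```text
clock: 21.75
position: [0.4318, 0.1891, 0.0658]
ee_rot: [-2.584, -0.023, 0.007]
force: [0.3, -0.2, -0.6]
width: 0.295
gripper_force: 0.0
clock: 22.0
position: [0.4319, 0.1895, 0.066]
ee_rot: [-2.583, -0.024, 0.007]
force: [-0.1, 0.4, -1.1]
width: 0.465
gripper_force: 0.0
clock: 22.67
position: [0.4351, 0.1189, 0.1786]
ee_rot: [-2.585, -0.022, 0.001]
force: [1.2, 0.2, 0.3]
width: 0.502
gripper_force: 0.0
1.9 [np.float64(313.40738799524064), np.float64(204.46372358265046)] [np.float64(306.05489141112133), np.float64(170.5656702481255)]
2.0 [np.float64(318.67209640649537), np.float64(204.25282705467902)] [np.float64(306.10247770185526), np.float64(171.90989934878442)]
2.1 [np.float64(323.77365058192754), np.float64(203.89586838723056)] [np.float64(306.15039601465753), np.float64(173.28694193311134)]
2.2 [np.float64(328.6416620505729), np.float64(203.39984853498646)] [np.float64(306.19811357686837), np.float64(174.6815131166586)]
195 [311 312 313 314 315 316 317 318 319 320 321 322 323 324 325 326 327]
205 [311 312 313 314 315 316 317 318 319 320 321 322 323 324 325 326 327]
215 [311 312 313 314 315 316 317 318 319 320 321 322 323 324 325 326 327]
side0 [[213, 214, 224, 140, 36, 66, 82, 81, 70, 78, 74, 72, 78, 88, 91, 87, 123, 134, 132, 125, 129, 124, 118, 119, 122, 121, 115, 122, 116, 113, 72, 115, 133, 135, 135, 128, 134, 136, 130, 128]]
s4 [[208, 208, 210, 209, 220, 173, 92, 31, 24, 75, 83, 81, 79, 75, 79, 77, 64, 120, 133, 131, 123, 124, 123, 123, 119, 124, 118, 114, 114, 115, 110, 111, 133, 135, 132, 134, 136, 131, 133, 127]]
s7 [[218, 216, 216, 218, 226, 176, 93, 39, 22, 84, 84, 74, 82, 80, 83, 83, 66, 125, 139, 131, 132, 128, 123, 132, 122, 125, 124, 120, 120, 118, 118, 121, 138, 142, 141, 136, 141, 139, 136, 131]]
s8 [[216, 217, 216, 218, 222, 184, 96, 33, 26, 80, 80, 81, 76, 76, 84, 83, 68, 127, 140, 132, 127, 130, 128, 126, 128, 126, 119, 114, 123, 115, 114, 120, 134, 141, 134, 142, 141, 142, 139, 132]]
```

```bash
python3 -m handwheel '[[0,0,-1,-1,0,0],[0,0,-1,-1,0,0],[0,0,-1,-1,0,0],[0,0,-1,-1,0,0],[0,0,0,-1,0,0],[0,0,0,-1,0,0],[0,0,0,-1,0,0],[0,0,0,-1,0,0]]'
python3 - <<'E'
from h import *
s=observe();print(s["joints"],s["position"])
T=cam("top");S=cam("side")
for c,(u0,u1,v0,v1) in((T,(385,412,170,195)),(S,(345,372,232,300))):
    im=c["image"][v0:v1,u0:u1].max(2);m=(im<75).astype(np.uint8);n,l,st,ce=cv2.connectedComponentsWithStats(m)
    for i in range(1,n):
        if st[i,4]>6: print(st[i]+[u0,v0,0,0,0],ce[i]+[u0,v0])
print((S["image"][236:275,350:368].max(2)))
for r in trace("rack","top")[:1]:print(yawrect(T,r["region"],.04))
for r in trace("rack","side")[:1]:print(np.array(r["rect"])*[640,400,640,400])
E
```

```text
clock: 23.43
position: [0.4337, 0.0865, 0.2475]
ee_rot: [3.138, 0.031, 0.001]
force: [-0.5, 0.7, -0.8]
width: 0.501
gripper_force: 0.0
[ 0.1543  0.1625 -0.5346  1.9273  0.0971  1.0769 -1.9717] [0.4337 0.0865 0.2475]
[390 182   5   3  11] [391.7273 183.    ]
[406 185   4   3   7] [407.4286 186.2857]
[385 193  11   2  15] [389.2667 193.6667]
[355 239   9  34 146] [358.1096 255.411 ]
[353 273   9  20  98] [356.8061 282.1939]
[356 296   5   4   8] [358.125 297.875]
[[215 207 211 210 205 209 207 209 207 209 207 191 183 186 183 186 185 183]
 [143 140 123 108  96 104 103 106 110 107 105 104 107 107 108 107 106 106]
 [129 135 137 135 143 147 138 135 139 136 140 152 146 144 138 143 147 148]
 [140 142 143 145 145 139 109 101  78  72 105 133 137 138 141 143 143 149]
 [140 138 141 141 143  93  65  72  74  73  69  79  95 136 145 138 142 141]
 [142 139 139 144 149  99  70  77  78  76  75  71  80 132 147 139 141 140]
 [138 139 136 144 131  81  64  77  75  75  76  77  79 132 144 143 147 136]
 [141 138 138 148 134  70  61  74  76  73  74  73  76 130 145 144 138 138]
 [147 139 142 146 132  74  48  69 
[... 1733 characters left out ...]
176 229 228 232 235 238 237 234]
 [109 114 108 101 182 115  41  43  49  49 188 233 234 233 235 238 235 234]
 [112 114 117 111 178 115  48  46  40  51 228 244 236 233 236 234 236 234]
 [100 108 109 116  98  51  36  43  32  30 218 244 236 234 234 238 235 233]
 [145 155 127 103  81  46  48  45  45  45 213 246 238 232 234 236 235 233]
 [240 251 198 160 108  66  81  81  75  77 164 239 240 237 236 236 236 232]
 [231 239 246 245 150  76  79  75  82  74  69 211 243 235 236 236 235 234]
 [228 240 220 116  75  78  74  74  74  77  69 118 233 240 237 238 237 232]]
((0.5311762690544128, -0.25522446632385254), (0.23832830786705017, 0.06749004870653152), 80.35993194580078)
[353.856 290.88   30.72   91.4  ]
```

```bash
python3 -m handwheel '[[0.65,1,0,0,0,0],[0.65,1,0,0,0,0],[0.65,1,0,0,0,0],[0.65,1,0,0,0,0],[0.65,1,0,0,0,0],[0.65,1,0,0,0,0],[0.65,1,0,0,0,0],[0.65,1,0,0,0,0]]' 0.5 3
python3 -m handwheel '[[0,1,0,0,0,0],[0,1,0,0,0,0],[0,1,0,0,0,0],[0,1,0,0,0,0],[0,1,0,0,0,0],[0,1,0,0,0,0],[0,1,0,0,0,0],[0,0.5,0,0,0,-1]]' >/dev/null
python3 -m handwheel '[[0,0,0,0,0,-1],[0,0,0,0,0,-1],[0,0,0,0,0,-1],[0,0,0,0,0,-1],[0,0,0,0,0,-1],[0,0,0,0,0,-1],[0,0,0,0,0,-1],[0,0,0,0,0,-1]]'
python3 -m handwheel '[[0,0,0,0,0,-1],[0,0,0,0,0,-1],[0,0,0,0,0,-1],[0,0,0,0,0,-1],[0,0,0,0,0,-1],[0,0,0,0,0,-1],[0,0,0,0,0,-1],[0,0,0,0,0,-1]]' >/dev/null
python3 -m handwheel '[[0,0,0,0,0,-1],[0,0,0,0,0,-1],[0,0,0,0,0,-1],[0,0,0,0,0,0],[0,0,0,0,0,0]]'
python3 - <<'E'
from h import *
s=observe();print(s["joints"])
W=cam("wrist");save(W,"w9.png")
for l in("bolt_long","bolt_a"):
  for r in trace(l,"wrist")[:4]:
    m=r["region"];print(l,round(r["score"],2),m.sum(),cen(m),np.array(r["rect"])*[640,400,640,400],W["image"][m].mean(0))
print(proj(W,(.5355,-.226,.131)),proj(W,(.5355,-.226,.045)))
E
```

```text
clock: 24.3
position: [0.5408, -0.0748, 0.2472]
ee_rot: [-3.139, -0.026, 0.002]
force: [0.6, 0.5, 0.3]
width: 0.499
gripper_force: 0.0
clock: 25.63
position: [0.5426, -0.2235, 0.247]
ee_rot: [-2.975, -1.0, -0.0]
force: [-0.3, 0.1, 0.0]
width: 0.499
gripper_force: 0.0
clock: 26.72
position: [0.5428, -0.2233, 0.2473]
ee_rot: [-2.39, -2.036, -0.001]
force: [-0.5, -0.1, -0.1]
width: 0.503
gripper_force: 0.0
[ 0.7534  0.4378 -0.6481  1.5985  0.2764  1.2004 -0.1101]
bolt_long 0.9 807 [419.1834 181.7299] [418.624 182.56   45.888  37.52 ] [ 94.5279 161.3643 102.1375]
bolt_long 0.88 809 [218.529  203.9493] [222.528 201.24   48.512  44.88 ] [ 72.3609 140.0198  80.0717]
bolt_long 0.76 661 [320.7837 197.2814] [320.256 198.2    28.288  34.   ] [98.5643 85.1997 71.9849]
bolt_long 0.51 3012 [138.9449  68.6331] [141.184  70.6   199.424  29.6  ] [105.1265 100.0339  97.9323]
bolt_a 0.89 392 [321.0153 133.023 ] [321.408 131.76   21.184  22.68 ] [76.0765 69.852  63.7372]
bolt_a 0.55 506 [320.913  241.5296] [321.472 239.44   20.608  35.72 ] [122.7273 110.0336  97.7411]
bolt_a 0.52 133 [320.5038 275.5263] [321.408 275.64   11.392  16.08 ] [76.1429 64.7218 55.8045]
[np.float64(313.520642850877), np.float64(204.27797262584545)] [np.float64(315.3241566554434), np.float64(182.4724685269765)]
```

View pics/w9.png

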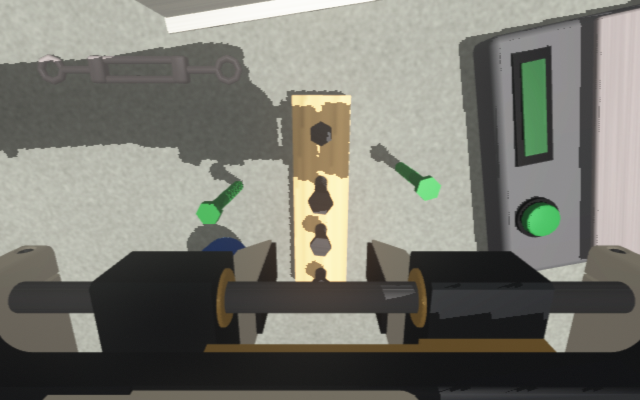

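The wrist view shows the black long bolt's head at (320,203), the largest of the four on the rack axis. The shorter bolts are at rows 133, 241 and 278, and the green look-alikes at (208,212) and (428,188). The fingers close across the rack, as I want.

```bash
python3 - <<'E'
from h import *
W=cam("wrist");s=observe();M=R.from_rotvec(s["ee_rot"]).as_matrix()
for px in((320.5,202),(320.5,204)):
    P=at_z(W,(px[0]/640,px[1]/400),.131); print(P, "units x,y to bolt",M.T@(P-s["position"])/.02)
print(M, W["p"])
m=[r["region"] for r in trace("bolt_long","wrist") if abs(cen(r["region"])[0]-320)<15]
im=W["image"].max(2)[180:225,300:342]; print(im[::2,::3])
E
```

```text
[ 0.5422 -0.2246  0.131 ] units x,y to bolt [-0.1171 -0.0438  5.8465]
[ 0.5419 -0.2263  0.131 ] units x,y to bolt [-0.205  -0.0439  5.8465]
[[ 0.157   0.9876 -0.0001]
 [ 0.9876 -0.157   0.0004]
 [ 0.0004 -0.0002 -1.    ]] [ 0.555  -0.1486  0.405 ]
[[235 174 186 163 156  84  73  81  89 247 253 253 253 254]
 [250 249 252 251 156  80  74  78  84 242 253 253 253 254]
 [250 249 252 252 238  81  73  74  83 244 253 253 253 254]
 [250 249 252 252 251  86  73  73  83 251 253 253 253 254]
 [250 249 252 253 251  78  74  73  74 251 253 253 253 254]
 [250 249 252 253 251  78  73  74  74 244 253 253 253 254]
 [250 249 252 253 240  75  74  74  74 149 253 253 253 254]
 [250 249 252 252 135  78  78  78  79  85 253 253 253 254]
 [250 249 252 243  78  79  78  78  80  79 239 253 253 254]
 [250 249 252 123  78  79  81  79  80  80 188 253 253 254]
 [250 249 247  77  77  79  79  79  80  80 107 253 253 254]
 [250 249 248  78  78  79  80  80  80  80  80 252 253 254]
 [250 249 251  93  78  79  79  79  80  80  81 247 253 254]
 [250 249 252 179  80  80  80  80  80  81  92 252 253 254]
 [250 249 252 244  79  81  80  81  81  81 227 253 253 254]
 [250 249 252 252  98 117 104  83  87 105 253 253 253 253]
 [250 249 252 252 151 126 124 123 124 236 254 253 253 253]
 [250 249 252 252 250 239 209 164 160 254 254 253 253 253]
 [250 249 195 179 228 194 251 252 252 254 254 253 253 254]
 [250 236 163 164 161 162 233 252 252 254 254 253 253 254]
 [250 177 162 164 161 162 225 252 252 254 254 253 253 253]
 [241 154 161 164 160 162 160 251 252 254 254 253 253 253]
 [250 152 162 164 161 157 104 129 247 254 254 253 253 253]]
```

```bash
python3 -m handwheel '[[-0.13,-0.04,1,0,0,0],[0,0,1,0,0,0],[0,0,1,0,0,0],[0,0,1,0,0,0],[0,0,1,0,0,0],[0,0,1,0,0,0],[0,0,1,0,0,0],[0,0,0,0,0,0]]' 0.5 25
python3 -m handwheel '[[0,0,0.75,0,0,0],[0,0,0.7,0,0,0],[0,0,0,0,0,0],[0,0,0,0,0,0]]'
python3 -m handwheel '[[0,0,0,0,0,0],[0,0,0,0,0,0],[0,0,0,0,0,0],[0,0,0,0,0,0],[0,0,0,0,0,0],[0,0,0,0,0,0],[0,0,0,0,0,0],[0,0,0,0,0,0]]' 0 25
```

```text
clock: 27.63
position: [0.5401, -0.2242, 0.1045]
ee_rot: [-2.384, -2.038, 0.005]
force: [-1.4, 0.4, 0.0]
width: 0.5
gripper_force: 0.0
clock: 27.97
position: [0.5425, -0.2245, 0.0797]
ee_rot: [-2.387, -2.041, 0.0]
force: [-0.2, -0.1, 0.3]
width: 0.498
gripper_force: 0.0
clock: 28.63
position: [0.5429, -0.2247, 0.0796]
ee_rot: [2.387, 2.041, 0.001]
force: [0.6, -0.0, 4.7]
width: 0.221
gripper_force: 25.0
```

```bash
python3 -m handwheel '[[0,0,0,0,0,0],[0,0,0,0,0,0],[0,0,0,0,0,0],[0,0,0,0,0,0]]' 0.5 40
python3 -m handwheel '[[0,0,-0.75,0,0,0],[0,0,-0.65,0,0,-0.5],[0,0,0,0,0,-1],[0,0,0,0,0,-1],[0,0,0,0,0,-1],[0,0,0,0,0,-1],[0,0,0,0,0,-1],[0,0,0,0,0,-1]]'
python3 -m handwheel '[[0,0,0,0,0,-1],[0,0,0,0,0,0],[0,0,0,0,0,0]]'
python3 -m handwheel '[[0,0,0,0,0,0],[0,0,0,0,0,0],[0,0,0,0,0,0],[0,0,0,0,0,0],[0,0,0,0,0,0],[0,0,0,0,0,0],[0,0,0,0,0,0],[0,0,0,0,0,0]]' 0 40
```

```text
clock: 28.97
position: [0.5422, -0.2246, 0.0788]
ee_rot: [-2.387, -2.041, 0.001]
force: [-0.4, 0.2, -0.2]
width: 0.452
gripper_force: 0.0
clock: 29.63
position: [0.5423, -0.2246, 0.1069]
ee_rot: [-1.863, -2.529, 0.0]
force: [0.5, 0.5, 0.8]
width: 0.499
gripper_force: 0.0
clock: 29.88
position: [0.5423, -0.2246, 0.1069]
ee_rot: [-1.781, -2.588, -0.0]
force: [0.6, -0.0, 0.3]
width: 0.499
gripper_force: 0.0
clock: 30.55
position: [0.5425, -0.2246, 0.1072]
ee_rot: [1.778, 2.59, -0.0]
force: [0.1, 0.3, 0.7]
width: 0.219
gripper_force: 40.0
```

```bash
python3 -m handwheel '[[0,0,0,0,0,0],[0,0,-0.3,0,0,0],[0,0,-0.5,0,0,0],[0,0,-0.5,0,0,0],[0,0,-0.5,0,0,0],[0,0,-0.7,0,0,0],[0,0,-1,0,0,0],[0,0,-1,0,0,0]]' 0 60
python3 -m handwheel '[[0,0,-1,0,0,0],[0,0,-1,0,0,0],[0,0,-0.5,0,0,0],[0,0,0,0,0,0],[0,0,0,0,0,0]]'
python3 - <<'E'
from h import *
S=cam("side");W=cam("wrist");T=cam("top");save(S,"s10.png");save(W,"w10.png")
for n in("side","wrist","top"):
  for r in trace("bolt_long",n)[:4]:
    m=r["region"];print(n,round(r["score"],2),m.sum(),cen(m),np.array(r["rect"])*[640,400,640,400],dict(side=S,wrist=W,top=T)[n]["image"][m].mean(0).round())
s=observe();p=s["position"];print(p,s["ee_rot"])
for c in(S,W,T):print([proj(c,(p[0],p[1],p[2]+d)) for d in(-.095,-.02,.024)])
o=np.zeros((480,800,3),np.uint8);a=cv2.resize(S["image"][130:290,300:430],None,fx=3,fy=3);o[:480,:390]=a
b=cv2.resize(W["image"][150:390,220:425],None,fx=2,fy=2);o[:480,390:800]=b;save(dict(image=o),"c10.png")
E
```

```text
clock: 31.22
position: [0.5423, -0.2245, 0.1988]
ee_rot: [1.778, 2.59, 0.0]
force: [0.2, 1.2, -0.9]
width: 0.22
gripper_force: 60.0
clock: 31.63
position: [0.5425, -0.2247, 0.2474]
ee_rot: [1.777, 2.589, -0.0]
force: [-1.0, 0.2, -0.7]
width: 0.216
gripper_force: 60.0
side 0.56 251 [397.3625 264.6454] [400.576 265.96   13.504  37.52 ] [ 34. 101.  48.]
side 0.51 322 [361.8758 217.1925] [362.56  216.88   11.072  48.4  ] [57. 57. 56.]
side 0.51 230 [314.2304 266.6913] [313.856 269.      6.08   40.2  ] [20. 80. 33.]
wrist 0.96 790 [407.6013 227.6392] [406.784 223.84   36.992  47.08 ] [ 83. 149.  90.]
wrist 0.89 813 [218.9176 148.6888] [223.104 148.76   48.     33.88 ] [59. 98. 63.]
wrist 0.81 1875 [320.7861 250.4619] [319.552 244.44   41.728  75.72 ] [67. 58. 53.]
top 0.6 30 [392.9667 212.2667] [393.6   210.64   10.624   4.32 ] [23. 76. 35.]
top 0.21 135 [265.4444 209.0074] [263.424 211.36   15.68   12.08 ] [86. 84. 83.]
[ 0.5421 -0.2245  0.2462] [-1.7769 -2.589   0.0004]
[[np.float64(359.30912666979657), np.float64(238.10438686774972)], [np.float64(361.39192474929337), np.float64(211.47466982447807)], [np.float64(362.7270132223104), np.float64(194.404830643156)]]
[[np.float64(321.62787303514693), np.float64(206.81252578862637)], [np.float64(321.66477707432466), np.float64(244.4391060738259)], [np.float64(321.7030307312869), np.float64(283.4417281976448)]]
[[np.float64(396.1099322982184), np.float64(178.5372344749591)], [np.float64(400.2435969529441), np.float64(175.61841585112177)], [np.float64(402.88209406996157), np.float64(173.75534877448126)]]
```

View pics/c10.png

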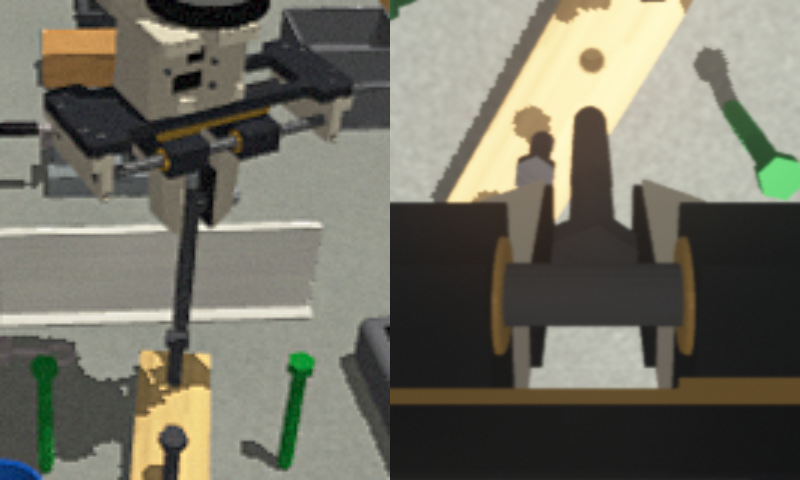

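The bolt hangs upright from its head. The wrist image puts its tip at about (320,203), where the model expects it on the tool axis, and the other bolts and the look-alikes are undisturbed. Next, over the divider.

```bash
python3 -m handwheel '[[0.3,0.16,0,0,0,0],[0.6,0.32,0,0,0,0],[0.75,0.4,0,0,0,0],[0.75,0.4,0,0,0,0],[0.75,0.4,0,0,0,0],[0.75,0.4,0,0,0,0],[0.75,0.4,0,0,0,0],[0.75,0.4,0,0,0,0]]' 0 60
python3 -m handwheel '[[0.75,0.4,0,0,0,0],[0.75,0.4,0,0,0,0],[0.75,0.4,0,0,0,0],[0.75,0.4,0,0,0,0],[0.75,0.4,0,0,0,0],[0.75,0.4,0,0,0,0],[0.75,0.4,0,0,0,0],[0.75,0.4,0,0,0,0]]'
python3 -m handwheel '[[0.75,0.4,0,0,0,0],[0.75,0.4,0,0,0,0],[0.75,0.4,0,0,0,0],[0.75,0.4,0,0,0,0],[0.75,0.4,0,0,0,0],[0.6,0.32,0,0,0,0],[0.3,0.16,0,0,0,0],[0,0,0,0,0,0]]'
python3 -m handwheel '[[0,0,0,0,0,0],[0,0,0,0,0,0],[0,0,0,0,0,0]]'
python3 - <<'E'
from h import *
W=cam("wrist");T=cam("top");S=cam("side");s=observe();p=s["position"];save(W,"w11.png");save(S,"s11.png")
print(p,s["ee_rot"])
print("tip pred",proj(W,(p[0],p[1],p[2]-.095)))
C=dict(wrist=W,top=T,side=S)
for n in C:
  for l in("work_hole0","work"):
    for r in place_of(l,n)[:2]:print(l,n,round(r["score"],2),np.array(r["point"])*[640,400],at_z(C[n],r["point"],.09))
def hole(c,guess,rad):
    u,v=map(int,guess);g=c["image"][v-rad:v+rad+1,u-rad:u+rad+1].max(2).astype(float)
    w=np.clip(np.median(g)*.75-g,0,None);y,x=np.mgrid[v-rad:v+rad+1,u-rad:u+rad+1]
    return (w*x).sum()/w.sum(),(w*y).sum()/w.sum()
for n,rad in(("top",4),("side",4),("wrist",25)):
    g=proj(C[n],(.597,.2135,.09));h=hole(C[n],g,rad);h=hole(C[n],h,rad);print(n,g,h,at_z(C[n],((h[0]+.5)/640,(h[1]+.5)/400),.09))
E
```

```text
clock: 32.6
position: [0.5573, -0.1005, 0.2472]
ee_rot: [-1.776, -2.591, -0.001]
force: [0.7, -0.7, -0.9]
width: 0.214
gripper_force: 60.0
clock: 33.27
position: [0.5735, 0.0344, 0.2472]
ee_rot: [-1.776, -2.591, -0.001]
force: [0.3, 0.2, -0.6]
width: 0.217
gripper_force: 60.0
clock: 33.93
position: [0.586, 0.1397, 0.2473]
ee_rot: [-1.772, -2.593, -0.002]
force: [-0.4, -0.8, -0.9]
width: 0.212
gripper_force: 60.0
clock: 34.18
position: [0.5869, 0.1353, 0.247]
ee_rot: [1.78, 2.589, -0.001]
force: [0.6, 0.6, -0.5]
width: 0.215
gripper_force: 60.0
[0.5869 0.1357 0.2471] [ 1.7793  2.5889 -0.0004]
tip pred [np.float64(321.62194160437286), np.float64(206.61892491333595)]
work_hole0 wrist 0.56 [363.968 124.08 ] [0.6015 0.2052 0.09  ]
work wrist 0.79 [358.528 118.4  ] [0.5949 0.208  0.09  ]
work wrist 0.37 [177.216  79.28 ] [0.4338 0.1817 0.09  ]
work_hole0 top 0.56 [259.328 163.4  ] [0.592  0.2128 0.09  ]
work top 0.44 [262.72 165.2 ] [0.5862 0.2016 0.09  ]
work side 0.56 [353.088 176.6  ] [0.5762 0.1306 0.09  ]
work side 0.53 [323.392 157.2  ] [0.4911 0.2596 0.09  ]
top [np.float64(259.1379790616336), np.float64(161.8635228096024)] (np.float64(254.03318992009835), np.float64(156.26306084818685)) [0.6135 0.2289 0.09  ]
side [np.float64(356.1683737372636), np.float64(163.1207308192388)] (np.float64(357.85480673934586), np.float64(156.75272547076312)) [0.6097 0.2526 0.09  ]
wrist [np.float64(363.0297422930457), np.float64(113.36456024942953)] (np.float64(327.7237972932925), np.float64(102.67563963252)) [0.5646 0.2105 0.09  ]
```

```bash
python3 - <<'E'
from h import *
im=cv2.imread("pics/w11.png").max(2)
print("cols",list(range(325,405,3)))
for r in range(85,165,3):print(r,im[r,325:405:3])
E
```

```text
cols [325, 328, 331, 334, 337, 340, 343, 346, 349, 352, 355, 358, 361, 364, 367, 370, 373, 376, 379, 382, 385, 388, 391, 394, 397, 400, 403]
85 [ 58  54  73 104 108 106 104 104  65 239 238 237 205 124 120 115 114 114
 115 113 163  88  85  83  74  72  94]
88 [ 55  53  54 103 107 106 103  88 161 240 238 237 235 121 117 114 114 115
 123 133 131 100  86  75  73  73 138]
91 [ 54  53  54  78  60  61  55  58 228 239 238 233 197 120 116 114 115 116
 127 133 136 136 131 127  89  83 169]
94 [ 53  52  55  55  55  54  55  79 232 135 137 122 122 119 114 114 114 120
 131 135 136 134 131 240 244 232 176]
97 [ 52  53  55  55  55  54  56 113 124 123 121 121 120 116 114 115 115 125
 133 135 136 132 131 198 244 241 175]
100 [ 52  53  54  55  73  58  60 126 123 122 123 121 120 114 113 114 118 130
 134 136 135 130 133 242 242 227 172]
103 [ 53  54  55  78 101  56 101 127 126 133 124 121 117 114 113 114 123 133
 134 136 133 131 134 209 241 177 173]
106 [ 52  55  55 102  88  57 229 235 238 237 236 202 115 114 114 116 128 134
 137 136 131 133 131 240 230 174 174]
109 [ 53  55  54  76  62  94 241 238 237 236
[... 1440 characters left out ...]
9 178 178]
148 [ 95 126 124 122 121 122 118 117 116 115 119 129 137 136 131 132 131 127
 103  83  95 179 178 178 177 179 180]
151 [137 155 135 122 122 121 118 116 115 116 122 134 138 133 131 132 128 126
  85  84 126 177 177 178 177 176 173]
154 [183 176 167 150 160 228 184 226 137 229 130 137 137 131 131 131 127 113
  85  83 126 176 177 178 178 178 164]
157 [180 182 183 184 176 137 156 130 131 122 133 137 134 129 131 129 127  86
  84  83 171 178 179 177 178 175 181]
160 [184 184 182 180 179 183 180 172 152 161 139 137 131 130 132 128 117  84
  86 101 139 181 180 177 178 160 175]
163 [180 183 176 176 181 181 179 181 185 182 144 161 133 130 130 127  93  85
  86 145 182 181 180 178 176 183 170]
```

```bash
cat >> h.py <<'E'
def hole_at(c,px): return at_z(c,((px[0]+.5)/640,(px[1]+.5)/400),.09)
E
python3 - <<'E'
from h import *
W=cam("wrist");s=observe();M=R.from_rotvec(s["ee_rot"]).as_matrix()
P=hole_at(W,(363.2,122.7));print("hole",P,"units",M.T@(P-s["position"])/.02)
im=W["image"].max(2)
for r in range(192,226,3):print(r,im[r,300:345:2])
T=cam("top");im=T["image"].max(2);print(T["image"][152:176,250:276].max(2))
print(proj(T,P))
E
```

```text
hole [0.6008 0.207  0.09  ] units [3.0409 1.9181 7.8553]
192 [182 182 177 179 179 185 188 180 176 177 180 182 183 182 185 190 187 183
 184 183 179 181 185]
195 [181 181 180 180 182 180 179 176 177 180 182 186 185 184 182 183 181 181
 182 177 184 186 189]
198 [178 180 186 184 182 185 182 182 181 182 184 186 182 179 182 184 180 182
 187 186 185 183 183]
201 [177 184 183 184 184 186 187 187 181 181 185 186 185 188 189 190 191 190
 190 188 185 184 188]
204 [181 179 180 182 188 187 186 158  77  59  57  66 120 179 183 186 186 188
 188 188 185 185 185]
207 [186 186 183 178 181 183 123  58  56  55  55  57  57  89 174 179 181 183
 183 180 182 179 184]
210 [185 185 184 183 179 178  74  56  56  56  56  56  56  57 132 188 185 179
 178 183 187 186 185]
213 [178 182 180 180 179 166  64  55  55  56  55  55  56  56 125 186 187 188
 188 189 187 185 183]
216 [186 186 181 180 183 164  65  57  55  54  55  54  56  54 101 179 181 188
 189 185 186 183 185]
219 [185 188 187 178 178 153  61  56  55  54  54  55  55  55  86 179 187 189
 182 180 180 181 181]
222 [181 181 180 177 182 153  57  54  53  55  55  55 
[... 2125 characters left out ...]
 88 100  78  47  39  76  91  94  95  72  33  59  71  52
   48  58  61  67  65  70  78  76]
 [ 94  95  96  99  97  83  47  45  43  74 106  86  54  49  44  42  52  64
   51  58  54  64  62  72  67  67]
 [ 94  98  94  92  95  94  86  42  47  50  63  52  42  48  45  48  45  52
   50  46  57  62  60  64  70  72]
 [ 90  95  91  94  96  84  56  39  44  45  39  43  40  41  45  47  52  37
   51  46  51  59  56  56  71  65]
 [ 94  93  98  92  91  88  41  42  47  47  43  46  53  45  50  42  51  45
   46  35  52  54  55  65  64  69]
 [ 91  94  96  99  97  77  39  45  47  40  45  38  48  40  51  49  44  54
   46  49  38  57  57  59  59  69]]
[np.float64(261.1678328068855), np.float64(160.73515617095651)]
```

```bash
python3 -m handwheel '[[0.3,0.2,0,0,0,0],[0.6,0.4,0,0,0,0],[0.7,0.45,0,0,0,0],[0.7,0.45,0,0,0,0],[0.5,0.3,0,0,0,0],[0.24,0.17,0.5,0,0,0],[0,0,0.5,0,0,0],[0,0,0.3,0,0,0]]' 0 60
python3 -m handwheel '[[0,0,0,0,0,0],[0,0,0,0,0,0],[0,0,0,0,0,0],[0,0,0,0,0,0]]'
python3 - <<'E'
from h import *
W=cam("wrist");s=observe();p=s["position"];print(p)
im=W["image"].max(2);print("tip",proj(W,(p[0],p[1],p[2]-.095)),"under",proj(W,(p[0],p[1],.09)))
print("cols",list(range(290,352,2)))
for r in range(166,222,2):print(r,im[r,290:352:2])
for r in place_of("work_hole0","wrist")[:2]:print(r["score"],np.array(r["point"])*[640,400])
E
```

```text
clock: 35.4
position: [0.6012, 0.2067, 0.2189]
ee_rot: [-1.777, -2.59, 0.004]
force: [0.2, -1.0, -2.2]
width: 0.213
gripper_force: 60.0
clock: 35.73
position: [0.6021, 0.2069, 0.2215]
ee_rot: [1.779, 2.589, 0.001]
force: [0.1, 0.8, -0.7]
width: 0.213
gripper_force: 60.0
[0.602  0.2071 0.2216]
tip [np.float64(321.3476416477314), np.float64(206.8074199050328)] under [np.float64(321.3086904458209), np.float64(195.0136777706217)]
cols [290, 292, 294, 296, 298, 300, 302, 304, 306, 308, 310, 312, 314, 316, 318, 320, 322, 324, 326, 328, 330, 332, 334, 336, 338, 340, 342, 344, 346, 348, 350]
166 [ 58  59  58  58  57  59  91 133 132 131 130 129 128 128 127 125 122 121
 120 120 121 127 136 139 141 219 236 220 247 246 215]
168 [ 62  66  64  88  59  61 118 134 132 131 130 129 129 129 127 124 122 121
 120 120 123 130 138 141 142 155 160 141 148 163 142]
170 [111 113 109  95  58  79 131 132 131 130 129 129 129 128 125 123 122 120
 120 121 126 134 140 142 143 144 143 139 137 140 141]
172 [114 112 110  91  60 103 134 130 131 130 129 130 129 127 124 122 121 121
 121 122 130 138 140 142 144 145 142 13
[... 2504 characters left out ...]
212 [244 243 242 241 242 242 241 238 238 237 226  79  62  60  62  62  62  63
  64 201 249 249 248 247 245 204 186 186 186 186 186]
214 [244 243 242 241 242 242 239 238 237 237 226  77  62  61  61  62  61  63
  62 194 249 248 248 246 242 189 186 186 186 187 187]
216 [243 242 241 242 242 241 238 238 237 237 215  71  61  61  61  61  61  62
  62 166 248 248 247 246 224 186 185 186 186 186 188]
218 [243 242 241 242 242 240 238 237 237 236 213  69  63  61  61  62  61  61
  62 133 247 248 247 242 190 187 187 185 186 186 186]
220 [242 241 242 242 241 239 238 237 236 236 208  64  60  61  62  62  62  61
  62 126 247 247 246 231 187 187 186 185 185 184 185]
0.68 [316.416 193.4  ]
0.57 [319.488 179.92 ]
```

Wrist pixels: the hole mouth spans columns 311 to 327 and rows 186 to 203, centred at (319,194.5). The tool axis projects to (321,195) at that height and the bolt shank sits at column 319.7, so it is aligned to within about 1 mm. I'll lower it by 26 mm.

```bash
python3 -m handwheel '[[0,0,0.3,0,0,0],[0,0,0.4,0,0,0],[0,0,0.3,0,0,0],[0,0,0.2,0,0,0],[0,0,0.1,0,0,0],[0,0,0,0,0,0],[0,0,0,0,0,0],[0,0,0,0,0,0]]' 0 60
python3 -m handwheel '[[0,0,0,0,0,0],[0,0,0,0,0,0],[0,0,0,0,0,0],[0,0,0,0,0,0]]'
python3 - <<'E'
from h import *
W=cam("wrist");S=cam("side");s=observe();p=s["position"];print(p,s["force"],s["dq"].max())
print("tip",proj(W,(p[0],p[1],p[2]-.095)),proj(S,(p[0],p[1],p[2]-.095)),"under",proj(W,(p[0],p[1],.09)),proj(S,(p[0],p[1],.09)))
im=W["image"].max(2);print("cols",list(range(304,336,2)))
for r in range(180,224,2):print(r,im[r,304:336:2])
u=int(proj(S,(p[0],p[1],.09))[0]);v=int(proj(S,(p[0],p[1],.09))[1]);print("side",u-14,v-22);print(S["image"][v-22:v+10,u-14:u+14].max(2))
E
```

```text
clock: 36.5
position: [0.6019, 0.2076, 0.1953]
ee_rot: [1.778, 2.59, 0.001]
force: [0.2, -0.3, -1.8]
width: 0.213
gripper_force: 60.0
clock: 36.83
position: [0.6018, 0.2074, 0.1952]
ee_rot: [1.778, 2.59, 0.0]
force: [-0.4, -0.3, -1.2]
width: 0.22
gripper_force: 60.0
[0.6018 0.2074 0.1952] [-0.8634 -0.0321 -0.9214] 0.0020002671347684143
tip [np.float64(321.30806537926713), np.float64(206.9862614971102)] [np.float64(358.02337340292905), np.float64(161.312194999514)] under [np.float64(321.3029831163896), np.float64(203.40214817353902)] [np.float64(357.84849057678525), np.float64(164.00597851438826)]
cols [304, 306, 308, 310, 312, 314, 316, 318, 320, 322, 324, 326, 328, 330, 332, 334]
180 [132 131 130 130 128 129 127 124 121 122 122 121 122 127 136 140]
182 [132 131 130 129 130 128 127 123 121 121 121 122 123 132 139 142]
184 [132 132 130 130 129 128 125 122 121 122 122 122 126 135 141 143]
186 [131 130 129 130 129 126 124 121 122 122 122 123 130 138 142 143]
188 [132 130 129 130 129 127 123 123 122 122 123 125 133 141 142 145]
190 [145 130 131 129 129 125 122 122 123 123 123 129 137 142
[... 4187 characters left out ...]
 27  35  39  34  43  46  45  47 122 196 209 202 202 195 198 194 199 205
  215 211 212 211 223 155 132 131 133 129]
 [ 33  31  37  31  71  84  90  45  68 194 216 208 204 199 198 200 204 205
  220 221 212 210 212 160 133 133 133 131]
 [ 33  40  48  43  67  76  71  49  64 183 200 194 192 188 187 180 186 191
  203 207 191 179 182 160 128 130 130 134]
 [ 41  77  79  72  75  70  77  53  58  93  96  96  93  90  89  85  84  87
   89  96 115 126 118 119 121 131 132 130]
 [ 28  71  76  74  72  77  76  74  61 104 125 125 124 123 121 113 118 114
  110 106 114 131 128 127 131 135 131 132]
 [ 24  70  80  78  73  77  78  54  45 110 129 127 125 125 121 124 119 115
  117 116 110 119 126 136 133 129 134 130]]
```

The wrist view puts the hole centre at about (318.5,203), the shank at column 319 and the tool axis at (321,203). The side view has the tip ending at about row 162, with the hole mouth at about (358,164). So the tip hovers about 1 cm above the hole, centred and still. I'm handing it in.

```bash
python3 -c "
from cell import sign_off
print(sign_off())"
```

```text
the job is handed in; nothing more can be done
None
```

I handed the job in with the long bolt held upright and still, about 1 cm above the block's hole and centred to about 1–2 mm. The clamp is unconfirmed: I drove the crank to about 2.3–2.4, but it sprang back to about 2.0 when released, and I could not measure what jaw force was left.

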